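# Cover the four open vessels with the covers that fit

## Robot

A 7-joint arm with a two-finger parallel gripper is mounted at the origin on a cart in front of the work surface, level with it; the furniture and walls round the work are solid. World frame = base frame: x ahead of the robot, y to its left, z up, the work surface at z = 0. Lengths are in m, angles in rad, forces in N, time in s.
With the tool pointing down it reaches from about 0.425 to 0.95 m from the base axis. Payload 4.7 kg.
Tool frame: the origin (TCP) lies midway between the tips of the shut fingers; the grasp point (between the pads) lies 19 mm behind it (ctrl.grasp_offset is the distance from the TCP to the grasp point, in m); z points along the fingers, y is the direction in which the jaws open and shut (so a half turn about z gives the same grasp; the last joint's range is limited). The gripper opens to 87 mm and grips with 3 to 60 N. Pads are 19 mm wide; open, the fingers measure 117 mm over their backs; the gripper's body (75 mm by 190 mm) begins 51 mm behind the grasp point.
Start: joints at [-1.372, 0.469, -0.049, 1.532, 0.024, 1.141, -0.082], TCP at [0.152, 0.658, 0.223] pointing down, gripper open.
Joint ranges: [-2.59, 2.59], [-0.33, 1.99], [-1.39, 1.29], [0.1, 2.45], [-1.04, 4.18], [0.21, 1.99], [-2.66, 2.66]. Speed limits (rad/s): [2.57, 2.57, 3.14, 3.14, 3.14, 3.14, 3.14].

## Interface

Orientations are given as a rotation vector (axis times angle).
In Python, from cell import ctrl, imaging gives the robot as it stands.
- The arm moves only by the tool step_arm, never from a script. Its arguments are lists of equal length, an entry for each row: "grip": the opening, from -1 (shut) to 1 (fully open); "delta_pos": the shift along the tool's x, y, z in cm, a list of three; "dr": the turn, a rotation vector about the tool's x, y, z in rad, a list of three. A call has 1 to 8 rows; each row shifts and turns the pose as measured when the row begins, along the tool's axes as they then stand; what a row does not reach is not made up. A row lasts 1/12 s, in which the tool goes at most 41.7 mm and 7.16 degrees, less where a joint would pass 70% of its speed; a pose out of reach is approached as far as the arm can. A call with a gripper value outside its range is refused whole. The fingers move at their own pace and stop on an object; "squeeze" is the grip in N (left out, the last holds). Time passes only in rows, so rows that do not move let the fingers close. It gives the time, the measured TCP pose, the force and the opening at its end, in the units of the state.
- ctrl.sense(): the state, without advancing time (a new reading comes with each control period).
- imaging.snapshot(name): name is "side" or "top"; returns (picture, depth): 420x560x3 uint8, red, green, blue; 420x560 float32, m along the optical axis (not along the pixel's ray), 0 where there is no reading.
- imaging.camera_params(name): a dict with "camera_matrix" (3x3 intrinsics, pixels), "k1" (the pictures are not rectified: a ray, as slopes to the right and down, at radius r is drawn at 1 + k1 r^2 times it, then the intrinsics apply), "R" (3x3) and "t" (3): a world point X has camera coordinates R X + t. Camera axes: x right, y down, z forward; pixel columns grow to the right and rows downward; lengths in m; the calibration is good to about 2 mm. A picture is of the moment at which its call begins. camera_params takes no time and is no camera call.
- ctrl.finish_job(): hands the job in, once; it reports no verdict.
The state is a dict: "clock": time; "q": joint angles; "dq": joint speeds; "joint_efforts": joint torques, N m; "position": TCP position; "tcp_rot": TCP orientation; "force": force on the tool from outside, world axes, zero at the start; "ft_torque": the same for the moment, N m; "finger_gap": finger opening in m.
Only numpy, scipy, OpenCV 4.12 (cv2) and the standard library are available. Lean on these libraries where they do the work, as an engineer would, in place of code of your own. Each camera call takes 0.05 s, during which the arm holds its last target.

## Task

Close the four open vessels against dust: pick up the four knobbed covers one after another and set each on the vessel it fits, the smallest cover on the small beaker, the next on the large beaker, the next on the porcelain dish and the largest on the steel dish, so that each lies flat and centred on the rim. Leave the vessels standing upright where they are, and do not disturb the stoppered flask or the petri dish.

Things in the scene. Friction and masses are not known exactly. Their poses are not given: they have to be found in the camera images.
- cover_70_knob (a point): white plastic cover for the small glass beaker: flat disc 70 mm across, 4 mm thick, with an upright round knob (18 mm diameter, 44 mm high) on its middle and a centring plug (28 mm across, 4 mm deep) beneath; lies plug down. The point is on the axis, half-way up the knob: 30 mm above the plug's underside, 26 mm above the disc's underside, 22 mm above the disc's top. z axis up
- cover_88_knob (a point): white plastic cover for the large glass beaker: flat disc 88 mm across, 4 mm thick, with an upright round knob (18 mm diameter, 44 mm high) on its middle and a centring plug (44 mm across, 4 mm deep) beneath; lies plug down. The point is on the axis, half-way up the knob: 30 mm above the plug's underside, 26 mm above the disc's underside, 22 mm above the disc's top. z axis up
- cover_110_knob (a point): white plastic cover for the white porcelain dish: flat disc 110 mm across, 4 mm thick, with an upright round knob (18 mm diameter, 44 mm high) on its middle and a centring plug (74 mm across, 4 mm deep) beneath; lies plug down. The point is on the axis, half-way up the knob: 30 mm above the plug's underside, 26 mm above the disc's underside, 22 mm above the disc's top. z axis up
- cover_128_knob (a point): white plastic cover for the steel dish: flat disc 128 mm across, 4 mm thick, with an upright round knob (18 mm diameter, 44 mm high) on its middle and a centring plug (92 mm across, 4 mm deep) beneath; lies plug down. The point is on the axis, half-way up the knob: 30 mm above the plug's underside, 26 mm above the disc's underside, 22 mm above the disc's top. z axis up
- small_beaker_rim (a point): mouth of the small glass beaker: about 54 mm outside diameter, 70 mm high, inside about 50 mm, with a small spout; loose, 0.12 kg. This point is the centre of the mouth, level with the rim, 70 mm above its foot; z axis up
- large_beaker_rim (a point): mouth of the large glass beaker: about 72 mm outside diameter, 92 mm high, inside about 66 mm, with a small spout; loose, 0.18 kg. This point is the centre of the mouth, level with the rim, 92 mm above its foot; z axis up
- porcelain_dish_rim (a point): mouth of the straight-sided white porcelain dish: 96 mm outside diameter, 45 mm high, wall 3 mm; loose, 0.25 kg. This point is the centre of the mouth, level with the rim, 45 mm above its foot; z axis up
- steel_dish_rim (a point): mouth of the straight-sided steel dish: 114 mm outside diameter, 55 mm high, wall 3 mm; loose, 0.30 kg. This point is the centre of the mouth, level with the rim, 55 mm above its foot; z axis up
- flask_mid (a point): bystander: stoppered conical glass flask, 75 mm across, 114 mm high, already closed, to be left alone; point on its axis, half-way up
- petri_mid (a point): bystander: round petri dish with its own lid, 73 mm across, 15 mm high, to be left alone; point at its centre
There are look-alikes about, which are no part of the job. What is shaped like the part that bears cover_70_knob but blue, green or yellow is not meant.

How it is judged:
By the outcome, as a careful person would: the job done as asked, in the order asked, and still so for the second after the job is handed in, with the robot touching nothing.
It also fails if it takes over 109 s, if anything falls off the work surface, if the arm or the gripper's body presses on something with over 40 N, if the wrist force passes 120 N, or if a joint passes its speed limit or range.

## Working session

There is one attempt and no reset: what is moved stays moved. The work goes in short steps, Python scripts to look and compute and a tool call to move; the robot and the scene stay as the last step left them, time stands still between calls to the robot, and variables do not carry over. Pictures are saved under pics/ and viewed, and the job is handed in when it is done.

Besides the shell and the picture viewer there is one more tool, called after "Request:" as name(argument=value, ...) on one line, values as JSON. step_arm: Moves the arm, as the interface text tells. Its arguments: {"type":"object","properties":{"grip":{"type":"array"},"delta_pos":{"type":"array"},"dr":{"type":"array"},"squeeze":{"type":"number"}},"required":["grip","delta_pos","dr"]}

```bash
ls; mkdir -p pics; cat > h.py <<'E'
import numpy as np, cv2
from cell import ctrl, imaging
E
python3 - <<'E'
from h import *
for n in("side","top"):
    p,d=imaging.snapshot(n); np.savez(f"s_{n}0.npz",p=p,d=d); cv2.imwrite(f"pics/{n}0.png",p[:,:,::-1])
    print(n,imaging.camera_params(n))
s=ctrl.sense();print(s, ctrl.grasp_offset)
E
```

```text
pics
side {'camera_matrix': array([[527.19004139,   0.        , 286.50704336],
       [  0.        , 527.19004139, 211.74877887],
       [  0.        ,   0.        ,   1.        ]]), 'k1': -0.17307644654599896, 'R': array([[ 0.96338941, -0.26781761, -0.0124326 ],
       [-0.17281682, -0.58486431, -0.79250747],
       [ 0.20497607,  0.76564187, -0.60973547]]), 't': array([-0.44904891,  0.12595673,  1.36093456])}
top {'camera_matrix': array([[417.83141273,   0.        , 286.58204731],
       [  0.        , 417.83141273, 213.03239659],
       [  0.        ,   0.        ,   1.        ]]), 'k1': -0.041177265824057764, 'R': array([[ 0.02039718, -0.99979077,  0.00154231],
       [-0.97427115, -0.02022281, -0.22446995],
       [ 0.22445418,  0.00307592, -0.97447979]]), 't': array([-0.04397694,  0.4982313 ,  1.4175243 ])}
{'clock': 0.1, 'q': array([-1.37191664,  0.46942154, -0.04861108,  1.5335541 ,  0.02411191,
        1.14103209, -0.08229556]), 'dq': array([ 0.00059406, -0.00015974,  0.00116166, -0.00384192, -0.00193174,
       -0.00150372, -0.00267016]), 'joint_efforts': array([ 8.38625238e-04, -5.09167814e+01, -8.09818553e-02, -2.36827487e+01,
       -6.13800623e-02,  3.44997598e-02,  8.17229693e-05]), 'position': array([0.15228408, 0.65704187, 0.22157211]), 'tcp_rot': array([-3.56924657e-01, -3.12110854e+00,  2.86430619e-03]), 'force': array([0.69663667, 0.77935203, 0.20793838]), 'ft_torque': array([-0.01754758, -0.01308866, -0.00873377]), 'finger_gap': 0.08678638282434605} 0.0187
```

View pics/top0.png

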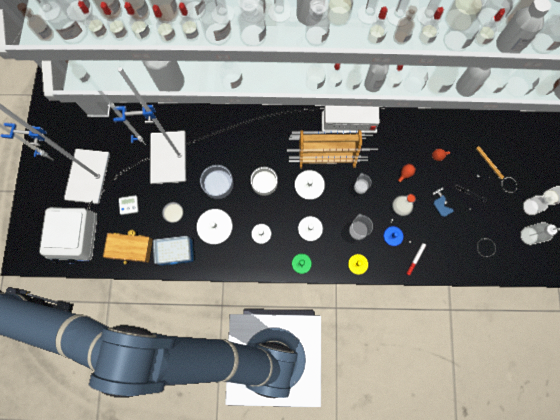

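View pics/side0.png

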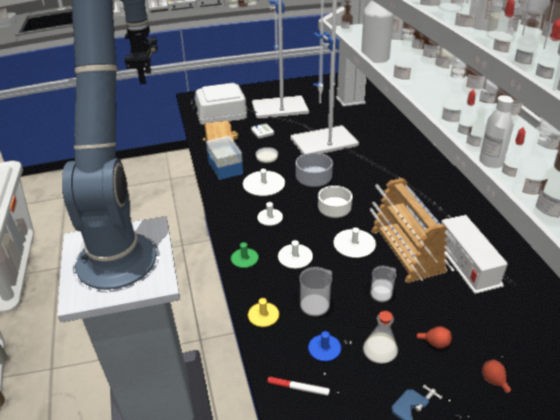

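```bash
cat >> h.py <<'E'
P={n:imaging.camera_params(n) for n in("side","top")}
def ray(n,uv):
    c=P[n];uv=np.asarray(uv,float).reshape(-1,1,2)
    k=np.array([c["k1"],0,0,0,0.])
    q=cv2.undistortPoints(uv,c["camera_matrix"],k).reshape(-1,2)
    d=np.c_[q,np.ones(len(q))]@c["R"]
    return -c["R"].T@c["t"],d
def onplane(n,uv,z):
    o,d=ray(n,uv); return (o+d*((z-o[2])/d[:,2])[:,None])[:,:2]
def proj(n,X):
    c=P[n]; r,_=cv2.Rodrigues(c["R"]); return cv2.projectPoints(np.asarray(X,float).reshape(-1,1,3),r,c["t"],c["camera_matrix"],np.array([c["k1"],0,0,0,0.]))[0].reshape(-1,2)
def circ(xy):
    A=np.c_[2*xy,np.ones(len(xy))];s=np.linalg.lstsq(A,(xy**2).sum(1),rcond=None)[0]
    for _ in range(5):
        r=np.sqrt(s[2]+s[0]**2+s[1]**2);e=np.hypot(*(xy-s[:2]).T)-r
        m=abs(e)<max(0.0015,1.5*np.median(abs(e)));s=np.linalg.lstsq(A[m],(xy[m]**2).sum(1),rcond=None)[0]
    r=np.sqrt(s[2]+s[0]**2+s[1]**2)
    return s[:2],r,np.std(e[m]),m.mean()
def load(n,i):
    z=np.load(f"s_{n}{i}.npz");return z["p"],z["d"]
E
python3 - <<'E'
from h import *
for n in("top","side"):
    p,d=load(n,0)
    g=p.min(2).astype(int)
    if n=="top": g[:110]=0
    m=(g>150).astype(np.uint8)
    cs,_=cv2.findContours(m,cv2.RETR_EXTERNAL,cv2.CHAIN_APPROX_NONE)
    for c in cs:
        if 150<cv2.contourArea(c)<2000:
            xy=onplane(n,c.reshape(-1,2),0.008)
            cc,r,e,f=circ(xy); print(n,c.reshape(-1,2).mean(0).round(),"c",cc.round(4),"D",(2000*r).round(1),e.round(4),f.round(2))
p,_=load("top",0)
cv2.imwrite("pics/topz.png",cv2.resize(p[150:280,180:420,::-1],None,fx=3.3,fy=3.3,interpolation=cv2.INTER_CUBIC))
p,_=load("side",0)
cv2.imwrite("pics/sidez.png",cv2.resize(p[140:370,200:420,::-1],None,fx=2.6,fy=2.6,interpolation=cv2.INTER_CUBIC))
E
```

```text
top [169. 249.] c [0.373 0.378] D 124.3 0.0038 0.63
top [529. 236.] c [ 0.4451 -0.922 ] D 59.8 0.0008 0.77
top [261. 233.] c [0.434  0.0575] D 67.7 0.0007 0.81
top [310. 228.] c [ 0.4556 -0.1193] D 86.8 0.0008 0.81
top [214. 226.] c [0.4568 0.2285] D 126.5 0.0008 0.89
top [ 63. 232.] c [0.4245 0.7842] D 185.2 0.0054 0.62
top [172. 212.] c [0.5053 0.3841] D 68.9 0.0007 0.77
top [403. 205.] c [ 0.5478 -0.4582] D 65.3 0.0006 0.6
top [128. 204.] c [0.5305 0.5509] D 69.6 0.0021 0.64
top [  3. 229.] c [0.4319 0.9799] D 194.8 0.036 0.88
top [543. 200.] c [ 0.6158 -0.968 ] D 169.4 0.0087 0.66
top [218. 183.] c [0.62   0.2267] D 94.7 0.001 0.69
top [309. 184.] c [ 0.6222 -0.1157] D 108.5 0.0008 0.81
top [263. 180.] c [0.6366 0.0549] D 97.5 0.0008 0.73
top [ 87. 174.] c [0.6398 0.7135] D 195.8 0.0137 0.68
top [  8. 163.] c [0.6841 1.0537] D 190.4 0.0145 0.65
top [168. 154.] c [0.7171 0.4351] D 194.9 0.0118 0.66
top [352. 116.] c [ 0.9152 -0.2774] D 181.4 0.0157 0.6
top [ 14. 126.] c [0.8679 1.0307] D 134.7 0.0094 0.62
side [309. 388.] c [ 0.3695 -0.5133] D 60.7 0.0074 0.67
side [380. 347.] c [
[... 333 characters left out ...]
 c [-0.3561  0.025 ] D 248.3 0.0129 0.63
side [471. 243.] c [ 0.9624 -0.2086] D 214.7 0.0122 0.65
side [270. 214.] c [0.4321 0.0546] D 69.7 0.0008 0.62
side [335. 200.] c [0.6358 0.0754] D 140.8 0.0023 0.56
side [263. 182.] c [0.4549 0.2254] D 127.8 0.0007 0.64
side [  5. 190.] c [-0.5841  0.4434] D 540.2 0.0152 0.64
side [267. 154.] c [0.5052 0.3839] D 76.8 0.0015 0.65
side [223. 147.] c [0.3671 0.4741] D 137.3 0.0027 0.56
side [325. 139.] c [0.7143 0.4221] D 180.8 0.0151 0.8
side [262. 130.] c [0.5278 0.552 ] D 75.9 0.0019 0.59
side [280. 106.] c [0.6412 0.7263] D 187.5 0.0145 0.78
side [220. 102.] c [0.4314 0.8433] D 315.6 0.0062 0.61
side [169.   2.] c [0.3382 2.4438] D 236.8 0.0241 0.66
```

View pics/topz.png

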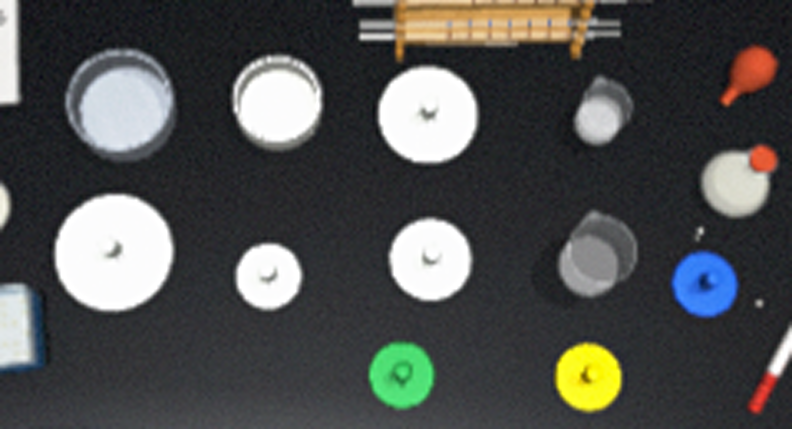

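View pics/sidez.png

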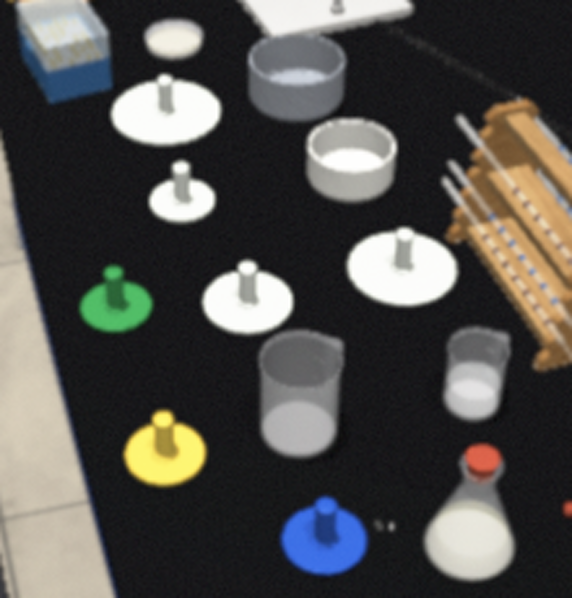

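```bash
python3 - <<'E'
from h import *
V={"small":(.622,-.30,.07,54),"large":(.455,-.297,.092,72),"porc":(.632,.056,.045,96),"steel":(.62,.227,.055,114)}
for n in("top","side"):
    p,d=load(n,0)
    vv,uu=np.mgrid[0:420,0:560]; o,r=ray(n,np.c_[uu.ravel(),vv.ravel()])
    X=o+r*d.reshape(-1,1); ok=d.ravel()>0
    for k,(x,y,h,D) in V.items():
        s=ok&(np.hypot(X[:,0]-x,X[:,1]-y)<.08)
        m=s&(X[:,2]>h-.006)&(X[:,2]<h+.01)
        z=X[s,2]
        print(n,k,np.histogram(z,[-.02,-.005,.005,.015,.03,.04,.05,.06,.07,.08,.09,.1,.12])[0], m.sum())
        if m.sum()>8:
            c,rr,e,f=circ(X[m][:,:2]);mn=X[m].min(0);mx=X[m].max(0);print("   fit",c.round(4),(2000*rr).round(1),e.round(4),f.round(2),"bbox mid",((mn+mx)/2)[:2].round(4),((mx-mn)*1000)[:2].round(0))
p,_=load("top",0)
for nm,a in(("v1",p[160:205,195:285]),("v2",p[165:245,340:385])):
    cv2.imwrite(f"pics/{nm}.png",cv2.resize(cv2.convertScaleAbs(a[:,:,::-1],alpha=1.3),None,fx=7,fy=7,interpolation=cv2.INTER_CUBIC))
E
```

```text
top small [ 65 970  97  74  69  28  25  39  12   0   0   0] 37
   fit [ 0.6153 -0.3053] 52.4 0.0007 0.7 bbox mid [ 0.6173 -0.3054] [57. 54.]
top large [  49 1035  149   39   25   27   29   29   32   33   34    0] 51
   fit [ 0.4508 -0.293 ] 70.0 0.0007 0.69 bbox mid [ 0.4545 -0.2933] [71. 70.]
top porc [ 49 885 251  61  42  76   6   0   0   0   0   0] 87
   fit [0.6226 0.0529] 92.8 0.0008 0.77 bbox mid [0.6223 0.0526] [96. 92.]
top steel [ 31 728 330  74  62  54  97   6   0   0   0   0] 105
   fit [0.6148 0.2241] 110.5 0.0008 0.73 bbox mid [0.6143 0.225 ] [113. 114.]
side small [  31 1721   78  131  121  128  126  153    4    0    0    0] 90
   fit [ 0.6154 -0.3055] 53.5 0.0007 0.64 bbox mid [ 0.6178 -0.3052] [59. 56.]
side large [  34 1794   84  155  141  168  170  185  188  203   51    0] 138
   fit [ 0.4531 -0.2936] 70.4 0.0008 0.66 bbox mid [ 0.4543 -0.2933] [75. 73.]
side porc [ 12 790 186 264 184 133   0   0   0   0   0   0] 162
   fit [0.6238 0.0518] 93.4 0.0012 0.67 bbox mid [0.6247 0.0512] [ 97. 101.]
side steel [ 11 471 176 271 188 197 127   0   0   0   0   0] 149
   fit [0.6162 0.2223] 109.9 0.0013 0.64 bbox mid [0.616 0.224] [114. 120.]
```

View pics/v1.png

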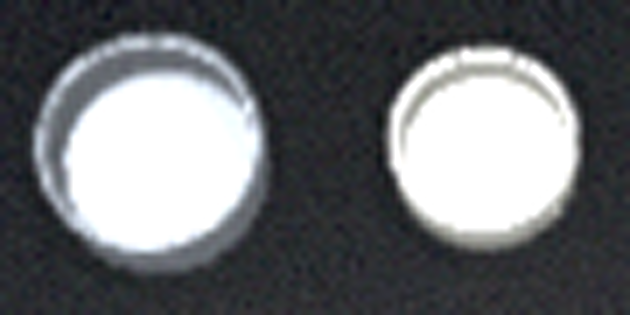

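View pics/v2.png

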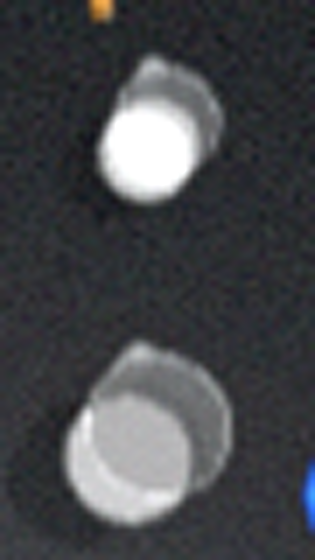

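```bash
cat >> h.py <<'E'
from scipy.spatial.transform import Rotation as Ro
C={"c70":(.433,.056),"c88":(.455,-.1205),"c110":(.621,-.1165),"c128":(.456,.227),"small":(.6154,-.3054),"large":(.452,-.2933),"porc":(.6232,.0524),"steel":(.6155,.2232)}
def go(x,y,z):
    s=ctrl.sense();R=Ro.from_rotvec(s["tcp_rot"]).as_matrix();D=np.diag([-1.,1,-1])
    print("t",round(s["clock"],2),"pos",s["position"].round(4),"gap",round(s["finger_gap"],4),"F",s["force"].round(1),"q",s["q"].round(2))
    print("delta cm",(R.T@(np.array([x,y,z])-s["position"])*100).round(2),"dr",Ro.from_matrix(R.T@D).as_rotvec().round(3))
E
python3 - <<'E'
from h import *
p,d=load("top",0)
vv,uu=np.mgrid[0:420,0:560]; o,r=ray("top",np.c_[uu.ravel(),vv.ravel()])
X=(o+r*d.reshape(-1,1))[d.ravel()>0]
for y in np.arange(-.5,.6,.05):
    s=X[(abs(X[:,1]-y)<.025)&(X[:,0]>.3)&(X[:,0]<1)]
    print(round(y,2),[int(1000*s[abs(s[:,0]-x)<.025][:,2].max(initial=0)) for x in np.arange(.35,.98,.05)])
go(.4,.45,.22)
E
```

```text
-0.5 [19, 21, 8, 29, 107, 8, 48, 50, 9, 645, 714, 635, 7]
-0.45 [10, 16, 54, 53, 119, 23, 47, 48, 11, 653, 716, 660, 593]
-0.4 [10, 17, 55, 9, 13, 8, 7, 10, 10, 582, 675, 638, 571]
-0.35 [10, 8, 92, 7, 11, 72, 68, 118, 144, 583, 669, 623, 567]
-0.3 [58, 96, 99, 95, 9, 71, 78, 155, 168, 582, 670, 639, 571]
-0.25 [16, 91, 96, 90, 8, 8, 9, 127, 159, 582, 676, 628, 569]
-0.2 [11, 6, 7, 8, 7, 7, 9, 125, 160, 581, 562, 639, 570]
-0.15 [9, 19, 52, 14, 10, 18, 15, 124, 161, 582, 653, 646, 557]
-0.1 [57, 15, 57, 17, 13, 62, 48, 163, 164, 629, 678, 653, 321]
-0.05 [17, 9, 8, 12, 9, 14, 12, 123, 153, 581, 626, 649, 566]
-0.0 [8, 9, 13, 9, 9, 47, 51, 7, 8, 582, 560, 623, 570]
0.05 [10, 61, 56, 10, 42, 53, 50, 7, 11, 688, 690, 636, 558]
0.1 [8, 11, 14, 8, 8, 54, 49, 6, 9, 634, 689, 572, 564]
0.15 [12, 9, 16, 10, 8, 60, 56, 12, 10, 655, 705, 649, 566]
0.2 [8, 12, 55, 17, 60, 57, 63, 9, 8, 583, 676, 634, 9]
0.25 [9, 18, 54, 15, 58, 61, 60, 7, 11, 602, 667, 638, 559]
0.3 [88, 86, 14, 16, 9, 56, 58, 8, 9, 610, 676, 643, 321]
0.35 [86, 86, 20, 23, 21, 24, 26, 602, 600, 582, 674, 631, 559]
0.4 [87, 87, 18, 21, 20, 23, 25, 600, 600, 582, 675, 632, 590]
0.45 [50, 49, 7, 8, 9, 21, 26, 624, 384, 583, 676, 634, 324]
0.5 [52, 52, 38, 24, 25, 8, 18, 197, 194, 655, 698, 651, 585]
0.55 [53, 53, 33, 27, 22, 7, 12, 13, 8, 656, 697, 333, 6]
t 0.1 pos [0.1523 0.657  0.2216] gap 0.0868 F [0.7 0.8 0.2] q [-1.37  0.47 -0.05  1.53  0.02  1.14 -0.08]
delta cm [-28.81 -14.58   0.19] dr [-0.002 -0.    -0.228]
```

Request:
step_arm(grip=[1, 1], delta_pos=[[-1, 0, 0], [-1, 0, 0]], dr=[[0, 0, -0.11], [0, 0, -0.11]], squeeze=20)

```text
clock: 0.27
position: [0.1687, 0.6536, 0.2203]
tcp_rot: [0.006, -3.139, 0.006]
force: [0.1, -0.5, 0.7]
finger_gap: 0.0868
```

Request:
step_arm(grip=[1, 1, 1, 1, 1, 1, 1, 1], delta_pos=[[-2.7, -3, 0], [-2.7, -3, 0], [-2.7, -3, 0], [-2.7, -3, 0], [-2.7, -3, 0], [-2.7, -3, 0], [-2.7, -3, 0], [-2.7, -3, 0]], dr=[[0, 0, 0], [0, 0, 0], [0, 0, 0], [0, 0, 0], [0, 0, 0], [0, 0, 0], [0, 0, 0], [0, 0, 0]])

```text
clock: 0.93
position: [0.3854, 0.4136, 0.2141]
tcp_rot: [0.043, -3.13, 0.009]
force: [0.5, 0.5, -0.0]
finger_gap: 0.0871
```

```bash
python3 -c "
from h import *
go(.433,.056,.13)"
```

```text
t 0.93 pos [0.3854 0.4136 0.2141] gap 0.0871 F [ 0.5  0.5 -0. ] q [-0.88  0.3  -0.01  1.8  -0.    1.05  0.7 ]
delta cm [ -3.89 -35.83   8.57] dr [-0.006 -0.011  0.027]
```

Request:
step_arm(grip=[1, 1, 1, 1, 1, 1, 1, 1], delta_pos=[[-0.5, -4.1, 0.6], [-0.5, -4.1, 0.6], [-0.5, -4.1, 0.6], [-0.5, -4.1, 0.6], [-0.5, -4.1, 0.6], [-0.5, -4.1, 0.6], [-0.5, -4.1, 0.6], [-0.5, -4.1, 0.6]], dr=[[0, -0.01, 0.027], [0, 0, 0], [0, 0, 0], [0, 0, 0], [0, 0, 0], [0, 0, 0], [0, 0, 0], [0, 0, 0]])

```text
clock: 1.6
position: [0.4276, 0.0866, 0.1676]
tcp_rot: [0.01, 3.138, -0.006]
force: [1.6, -0.4, 0.4]
finger_gap: 0.0869
```

```bash
python3 -c "
from h import *
go(.433,.056,.08)"
```

```text
t 1.6 pos [0.4276 0.0866 0.1676] gap 0.0869 F [ 1.6 -0.4  0.4] q [-0.46  0.14  0.18  2.14 -0.03  0.86  1.3 ]
delta cm [-0.53 -3.03  8.78] dr [-0.004  0.003 -0.006]
```

Request:
step_arm(grip=[1, 1, 1, 1, 1, 1], delta_pos=[[-0.3, -1.5, 3], [-0.2, -1.5, 3], [0, 0, 2], [0, 0, 0], [0, 0, 0], [0, 0, 0]], dr=[[0, 0, 0], [0, 0, 0], [0, 0, 0], [0, 0, 0], [0, 0, 0], [0, 0, 0]])

```text
clock: 2.1
position: [0.4325, 0.0436, 0.0859]
tcp_rot: [0.039, 3.137, -0.011]
force: [0.6, 0.4, -0.2]
finger_gap: 0.087
```

```bash
python3 -c "
from h import *
go(.433,.056,.018)
for n in('side','top'):
    p,d=imaging.snapshot(n); np.savez(f's_{n}1.npz',p=p,d=d)
    u,v=proj(n,[.433,.056,.05])[0].astype(int); cv2.imwrite(f'pics/{n}1.png',cv2.resize(p[max(v-60,0):v+60,u-80:u+80,::-1],None,fx=4,fy=4,interpolation=cv2.INTER_CUBIC))
"
```

```text
t 2.1 pos [0.4325 0.0436 0.0859] gap 0.087 F [ 0.6  0.4 -0.2] q [-0.38  0.27  0.2   2.23 -0.08  0.65  1.42]
delta cm [0.01 1.28 6.78] dr [-0.007  0.005 -0.025]
```

View pics/side1.png

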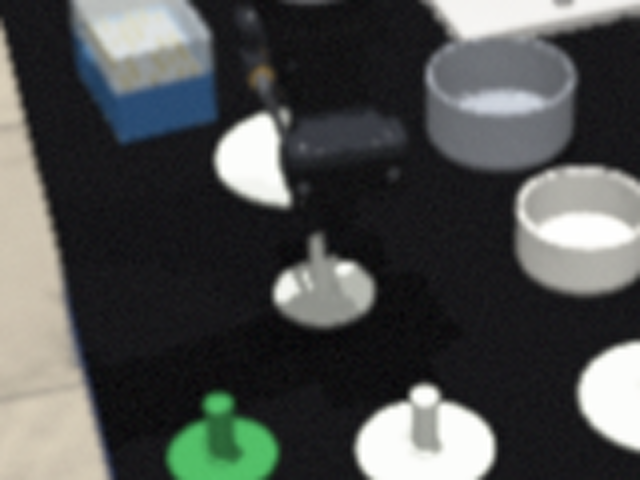

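Request:
step_arm(grip=[1, 1, 1, 1, 1, 1], delta_pos=[[0, 1.2, 0.5], [0, 0, 2], [0, 0, 2], [0, 0, 1.5], [0, 0, 0.5], [0, 0, 0]], dr=[[0, 0, -0.025], [0, 0, 0], [0, 0, 0], [0, 0, 0], [0, 0, 0], [0, 0, 0]])

```text
clock: 2.7
position: [0.4408, 0.0666, 0.0244]
tcp_rot: [-0.027, 3.118, 0.003]
force: [-0.6, -1.1, -0.5]
finger_gap: 0.0871
```

```bash
python3 -c "
from h import *
go(.433,.056,.018)
"
```

```text
t 2.7 pos [0.4408 0.0666 0.0244] gap 0.0871 F [-0.6 -1.1 -0.5] q [-0.37  0.4   0.15  2.25 -0.12  0.47  1.46]
delta cm [ 0.82 -1.05  0.62] dr [0.002 0.023 0.018]
```

Request:
step_arm(grip=[1, 1, 1], delta_pos=[[0.8, -1.0, 0.3], [0, 0, 0.3], [0, 0, 0]], dr=[[0, 0.02, 0.018], [0, 0, 0], [0, 0, 0]])

```text
clock: 2.95
position: [0.4338, 0.0577, 0.0195]
tcp_rot: [-0.002, 3.137, 0.005]
force: [-0.6, 0.2, 0.5]
finger_gap: 0.087
```

```bash
python3 -c "
from h import *
go(.433,.056,.018)
"
```

```text
t 2.95 pos [0.4338 0.0577 0.0195] gap 0.087 F [-0.6  0.2  0.5] q [-0.35  0.4   0.15  2.26 -0.13  0.48  1.47]
delta cm [ 0.08 -0.17  0.15] dr [0.003 0.004 0.002]
```

Good. Close.

Request:
step_arm(grip=[0, -0.5, -1, -1, -1, -1, -1, -1], delta_pos=[[0.1, -0.2, 0], [0, 0, 0], [0, 0, 0], [0, 0, 0], [0, 0, 0], [0, 0, 0], [0, 0, 0], [0, 0, 0]], dr=[[0, 0, 0], [0, 0, 0], [0, 0, 0], [0, 0, 0], [0, 0, 0], [0, 0, 0], [0, 0, 0], [0, 0, 0]], squeeze=20)

```text
clock: 3.62
position: [0.4343, 0.0552, 0.0216]
tcp_rot: [-0.0, 3.133, 0.007]
force: [-0.1, -0.0, 0.4]
finger_gap: 0.0412
```

```bash
python3 -c "
from h import *
go(.433,.056,.018)
"
```

```text
t 3.62 pos [0.4343 0.0552 0.0216] gap 0.0412 F [-0.1 -0.   0.4] q [-0.34  0.4   0.15  2.26 -0.13  0.48  1.48]
delta cm [0.13 0.08 0.35] dr [0.005 0.009 0.   ]
```

Request:
step_arm(grip=[-1, -1, -1, -1, -1, -1, -1, -1], delta_pos=[[0.1, 0.1, 0.3], [0, 0, 0], [0, 0, 0], [0, 0, 0], [0, 0, 0], [0, 0, 0], [0, 0, 0], [0, 0, 0]], dr=[[0, 0.008, 0], [0, 0, 0], [0, 0, 0], [0, 0, 0], [0, 0, 0], [0, 0, 0], [0, 0, 0], [0, 0, 0]])

```text
clock: 4.28
position: [0.4332, 0.0565, 0.0181]
tcp_rot: [0.001, -3.141, -0.007]
force: [-0.5, -0.8, 0.3]
finger_gap: 0.0174
```

```bash
python3 -c "
from h import *
go(.433,.056,.018)
"
```

```text
t 4.28 pos [0.4332 0.0565 0.0181] gap 0.0174 F [-0.5 -0.8  0.3] q [-0.34  0.41  0.14  2.26 -0.13  0.48  1.48]
delta cm [ 0.02 -0.05  0.01] dr [ 0.005 -0.     0.   ]
```

Request:
step_arm(grip=[-1, -1, -1, -1, -1, -1, -1, -1], delta_pos=[[0, 0, -1], [0, 0, -3], [0, 0, -4], [0, 0, -4], [-1, -2, -3], [-1.8, -3.6, 0], [-1.8, -3.6, 0], [-1.8, -3.6, 0]], dr=[[0, 0, 0], [0, 0, 0], [0, 0, 0], [0, 0, 0], [0, 0, 0], [0, 0, 0], [0, 0, 0], [0, 0, 0]])

```text
clock: 4.95
position: [0.4965, -0.0674, 0.1745]
tcp_rot: [0.032, -3.138, -0.01]
force: [1.0, 0.8, -1.7]
finger_gap: 0.0175
```

```bash
python3 -c "
from h import *
go(.6154,-.3054,.17)
"
```

```text
t 4.95 pos [ 0.4965 -0.0674  0.1745] gap 0.0175 F [ 1.   0.8 -1.7] q [-0.19  0.24  0.29  2.   -0.09  0.91  1.74]
delta cm [-11.4  -24.05   0.25] dr [ 0.006 -0.004  0.021]
```

Request:
step_arm(grip=[-1, -1, -1, -1, -1, -1, -1, -1], delta_pos=[[-1.7, -3.6, 0], [-1.7, -3.6, 0], [-1.7, -3.6, 0], [-1.7, -3.6, 0], [-1.5, -3, 0], [-1, -2.5, 0], [-0.6, -1.5, 0], [0, 0, 0]], dr=[[0, 0, 0.02], [0, 0, 0], [0, 0, 0], [0, 0, 0], [0, 0, 0], [0, 0, 0], [0, 0, 0], [0, 0, 0]])

```text
clock: 5.62
position: [0.5997, -0.3015, 0.1718]
tcp_rot: [-0.013, -3.139, -0.001]
force: [-0.4, 0.0, 0.1]
finger_gap: 0.0174
```

```bash
python3 -c "
from h import *
go(.6154,-.3054,.11)
"
```

```text
t 5.62 pos [ 0.5997 -0.3015  0.1718] gap 0.0174 F [-0.4  0.   0.1] q [ 0.16  0.52  0.35  1.61 -0.2   1.05  2.13]
delta cm [-1.59 -0.39  6.18] dr [ 0.001 -0.002 -0.008]
```

Request:
step_arm(grip=[-1, -1, -1, -1, -1, -1, -1], delta_pos=[[-0.8, -0.2, 1.5], [-0.7, -0.2, 2], [0, 0, 1.5], [0, 0, 0.5], [0, 0, 0], [0, 0, 0], [0, 0, 0]], dr=[[0, 0, -0.008], [0, 0, 0], [0, 0, 0], [0, 0, 0], [0, 0, 0], [0, 0, 0], [0, 0, 0]])

```text
clock: 6.2
position: [0.6132, -0.3022, 0.1142]
tcp_rot: [-0.0, -3.137, -0.007]
force: [0.3, 0.8, -0.3]
finger_gap: 0.0176
```

```bash
python3 -c "
from h import *
go(.6154,-.3054,.11)
for n in('side','top'):
    p,d=imaging.snapshot(n); np.savez(f's_{n}2.npz',p=p,d=d)
    u,v=proj(n,[.6154,-.3054,.1])[0].astype(int); cv2.imwrite(f'pics/{n}2.png',cv2.resize(p[max(v-60,0):v+60,u-80:u+80,::-1],None,fx=4,fy=4,interpolation=cv2.INTER_CUBIC))
go(.6154,-.3054,.11)
"
```

```text
t 6.2 pos [ 0.6132 -0.3022  0.1142] gap 0.0176 F [ 0.3  0.8 -0.3] q [ 0.17  0.6   0.33  1.62 -0.23  0.96  2.15]
delta cm [-0.22 -0.33  0.42] dr [ 0.005 -0.005 -0.   ]
t 6.3 pos [ 0.6136 -0.3025  0.1148] gap 0.0176 F [-0.4  0.4  0. ] q [ 0.17  0.6   0.33  1.62 -0.23  0.96  2.15]
delta cm [-0.18 -0.29  0.47] dr [ 0.004 -0.004 -0.   ]
```

View pics/side2.png

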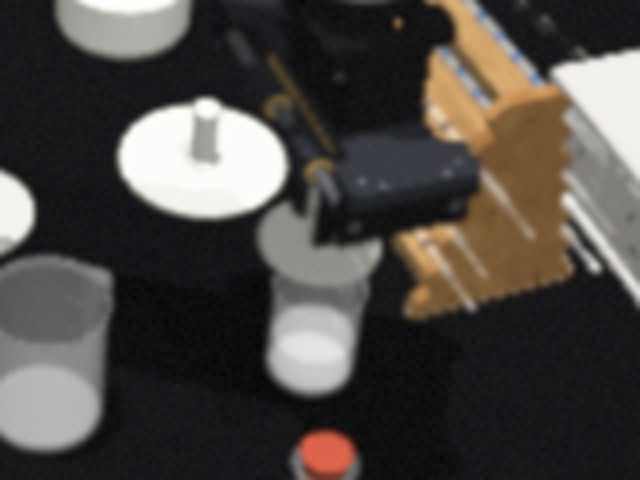

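View pics/top2.png

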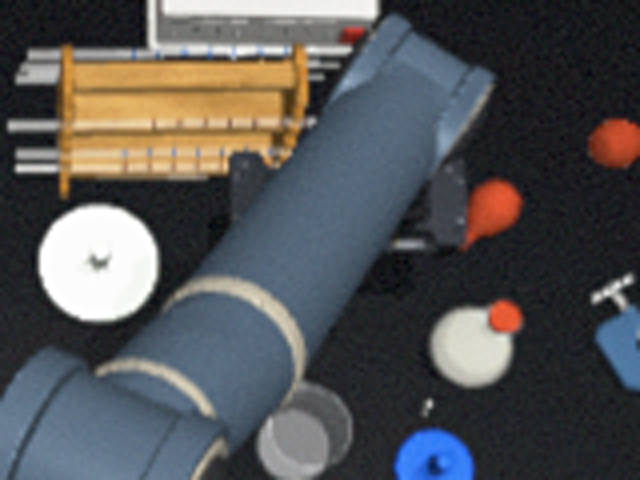

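```bash
cat >> h.py <<'E'
def plane_circ(n,i,x,y,z,R,tol=.006):
    p,d=load(n,i);vv,uu=np.mgrid[0:420,0:560]; o,r=ray(n,np.c_[uu.ravel(),vv.ravel()])
    X=o+r*d.reshape(-1,1)
    m=((d.ravel()>0)&(np.hypot(X[:,0]-x,X[:,1]-y)<R+.02)&(abs(X[:,2]-z)<tol)).reshape(420,560).astype(np.uint8)
    m&=(p.min(2)>70).astype(np.uint8)
    cs,_=cv2.findContours(m,cv2.RETR_EXTERNAL,cv2.CHAIN_APPROX_NONE)
    if not cs: print("none");return
    c=max(cs,key=cv2.contourArea);mm=cv2.convexHull(c)
    pts=np.array([q for q in c.reshape(-1,2)])
    cc,rr,e,f=circ(onplane(n,pts,z)); s=X[m.ravel()>0]
    A=np.c_[s[:,:2]-s[:,:2].mean(0),np.ones(len(s))];pl=np.linalg.lstsq(A,s[:,2],rcond=None)[0]
    print(n,cc.round(4),"D",(2000*rr).round(1),e.round(4),f.round(2),"plane",pl.round(3),m.sum())
E
python3 -c "
from h import *
plane_circ('side',2,.6136,-.3025,.1048,.035)
plane_circ('side',0,.433,.056,.008,.035)
"
```

```text
side [ 0.6101 -0.307 ] D 66.8 0.0011 0.62 plane [-0.004  0.013  0.103] 322
side [0.4318 0.0537] D 66.9 0.0009 0.62 plane [-0.006 -0.004  0.007] 269
```

Request:
step_arm(grip=[-1, -1, -1, -1, -1, -1], delta_pos=[[-0.3, -0.2, 0.7], [0, 0, 0.7], [0, 0, 0.6], [0, 0, 0.3], [0, 0, 0], [0, 0, 0]], dr=[[0, 0, 0], [0, 0, 0], [0, 0, 0], [0, 0, 0], [0, 0, 0], [0, 0, 0]])

```text
clock: 6.8
position: [0.6177, -0.3051, 0.0915]
tcp_rot: [-0.0, -3.141, -0.005]
force: [-0.8, 0.5, -0.4]
finger_gap: 0.0171
```

```bash
python3 -c "
from h import *
go(.617,-.305,.085)
"
```

```text
t 6.8 pos [ 0.6177 -0.3051  0.0915] gap 0.0171 F [-0.8  0.5 -0.4] q [ 0.18  0.63  0.32  1.63 -0.24  0.92  2.16]
delta cm [0.07 0.01 0.65] dr [ 0.003 -0.001 -0.   ]
```

Request:
step_arm(grip=[-1, -1, -1, -1], delta_pos=[[0.1, 0, 0.4], [0, 0, 0.3], [0, 0, 0.1], [0, 0, 0]], dr=[[0, 0, 0], [0, 0, 0], [0, 0, 0], [0, 0, 0]])

```text
clock: 7.13
position: [0.6172, -0.3057, 0.0839]
tcp_rot: [0.001, 3.14, 0.003]
force: [0.3, 0.8, 0.5]
finger_gap: 0.0174
```

```bash
python3 -c "
from h import *
go(.617,-.305,.085)
p,d=imaging.snapshot('side'); np.savez('s_side3.npz',p=p,d=d)
plane_circ('side',3,.615,-.305,.076,.035)
"
```

```text
t 7.13 pos [ 0.6172 -0.3057  0.0839] gap 0.0174 F [0.3 0.8 0.5] q [ 0.18  0.64  0.32  1.64 -0.24  0.91  2.17]
delta cm [ 0.02  0.07 -0.11] dr [ 0.002  0.001 -0.   ]
side [ 0.6129 -0.3107] D 67.2 0.001 0.56 plane [0.001 0.012 0.073] 293
```

Request:
step_arm(grip=[-1, -1, 1, 1, 1, 1, 1, 1], delta_pos=[[0, 0, 0.1], [0, 0, 0], [0, 0, 0], [0, 0, 0], [0, 0, 0], [0, 0, 0], [0, 0, 0], [0, 0, 0]], dr=[[0, 0, 0], [0, 0, 0], [0, 0, 0], [0, 0, 0], [0, 0, 0], [0, 0, 0], [0, 0, 0], [0, 0, 0]])

```text
clock: 7.85
position: [0.6174, -0.3056, 0.0831]
tcp_rot: [0.001, 3.14, 0.003]
force: [0.1, 0.3, 0.4]
finger_gap: 0.0492
```

```bash
python3 -c "
from h import *
go(.617,-.305,.2)
"
```

```text
t 7.85 pos [ 0.6174 -0.3056  0.0831] gap 0.0492 F [0.1 0.3 0.4] q [ 0.18  0.64  0.32  1.64 -0.24  0.91  2.17]
delta cm [  0.02   0.08 -11.69] dr [ 0.002  0.002 -0.   ]
```

Request:
step_arm(grip=[1, 1, 1, 1, 1, 1, 1, 1], delta_pos=[[0, 0, -1], [0, 0, -2], [0, 0, -3], [0, 0, -3], [2, 2.3, -2], [2.4, 2.8, 0], [2.4, 2.8, 0], [2.4, 2.8, 0]], dr=[[0, 0, 0], [0, 0, 0], [0, 0, 0], [0, 0, 0], [0, 0, 0], [0, 0, 0], [0, 0, 0], [0, 0, 0]])

```text
clock: 8.52
position: [0.5263, -0.2034, 0.2015]
tcp_rot: [0.015, 3.135, -0.008]
force: [-0.5, 0.6, 0.4]
finger_gap: 0.0867
```

```bash
python3 -c "
from h import *
go(.455,-.1205,.12)
for n in('side','top'):
    p,d=imaging.snapshot(n); np.savez(f's_{n}4.npz',p=p,d=d)
    plane_circ(n,4,.615,-.305,.074,.035)
    u,v=proj(n,[.6154,-.3054,.1])[0].astype(int); cv2.imwrite(f'pics/{n}4.png',cv2.resize(p[max(v-60,0):v+60,u-80:u+80,::-1],None,fx=4,fy=4,interpolation=cv2.INTER_CUBIC))
"
```

```text
t 8.52 pos [ 0.5263 -0.2034  0.2015] gap 0.0867 F [-0.5  0.6  0.4] q [ 0.    0.31  0.36  1.85 -0.13  1.    1.98]
delta cm [7.26 8.26 8.06] dr [-0.005  0.007 -0.009]
side [ 0.6154 -0.3095] D 68.6 0.0007 0.67 plane [-0.012  0.003  0.072] 436
top [ 0.2145 -0.1118] D 952.6 0.0 1.0 plane [0.    0.    0.074] 1
```

View pics/side4.png

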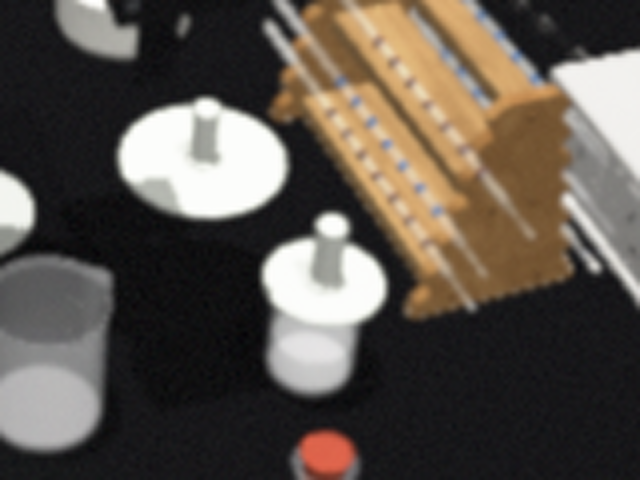

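View pics/top4.png

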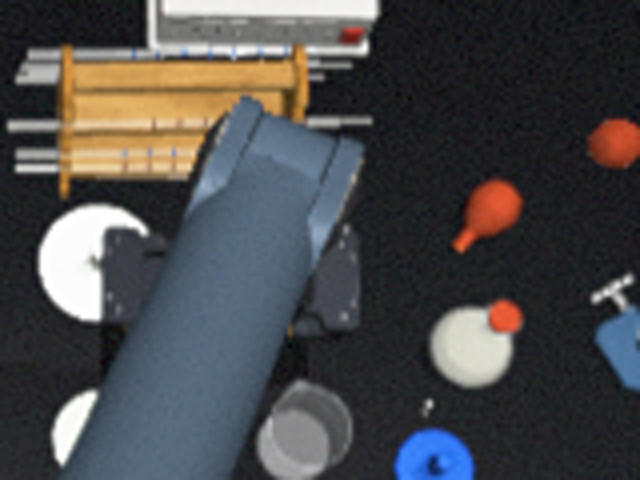

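Request:
step_arm(grip=[1, 1, 1, 1, 1, 1, 1], delta_pos=[[2.2, 2.5, 1], [2, 2.3, 2.5], [1.2, 1.4, 3], [0.6, 0.6, 3], [0, 0, 1.5], [0, 0, 0], [0, 0, 0]], dr=[[0, 0, 0], [0, 0, 0], [0, 0, 0], [0, 0, 0], [0, 0, 0], [0, 0, 0], [0, 0, 0]])

```text
clock: 9.2
position: [0.4672, -0.1302, 0.0939]
tcp_rot: [0.006, 3.124, -0.004]
force: [0.9, -0.1, -0.4]
finger_gap: 0.087
```

```bash
python3 -c "
from h import *
go(.455,-.1205,.018)
"
```

```text
t 9.2 pos [ 0.4672 -0.1302  0.0939] gap 0.087 F [ 0.9 -0.1 -0.4] q [-0.07  0.33  0.31  2.13 -0.16  0.69  1.91]
delta cm [1.36 0.98 7.57] dr [-0.002  0.018 -0.004]
```

Request:
step_arm(grip=[1, 1, 1, 1, 1, 1, 1, 1], delta_pos=[[0.7, 0.5, 0.5], [0.5, 0.4, 1], [0.1, 0.1, 1.5], [0, 0, 1.5], [0, 0, 1.5], [0, 0, 0.8], [0, 0, 0.3], [0, 0, 0]], dr=[[0, 0.018, 0], [0, 0, 0], [0, 0, 0], [0, 0, 0], [0, 0, 0], [0, 0, 0], [0, 0, 0], [0, 0, 0]])

```text
clock: 9.87
position: [0.4644, -0.1235, 0.0287]
tcp_rot: [0.012, 3.125, -0.009]
force: [-0.6, 1.1, 0.3]
finger_gap: 0.0873
```

```bash
python3 -c "
from h import *
go(.455,-.1205,.018)
"
```

```text
t 9.87 pos [ 0.4644 -0.1235  0.0287] gap 0.0873 F [-0.6  1.1  0.3] q [-0.04  0.44  0.26  2.18 -0.21  0.53  1.94]
delta cm [0.96 0.3  1.05] dr [-0.006  0.016 -0.008]
```

Request:
step_arm(grip=[0.2, 0.2, 0.2, 0.2, 0.2], delta_pos=[[0.9, 0.3, 0.3], [0, 0, 0.5], [0.1, 0, 0.2], [0, 0, 0], [0, 0, 0]], dr=[[0, 0.016, 0], [0, 0, 0], [0, 0, 0], [0, 0, 0], [0, 0, 0]])

```text
clock: 10.28
position: [0.4556, -0.1207, 0.0201]
tcp_rot: [0.013, 3.138, -0.01]
force: [-0.1, -0.2, -0.0]
finger_gap: 0.0613
```

```bash
python3 -c "
from h import *
go(.455,-.1205,.018)
"
```

```text
t 10.28 pos [ 0.4556 -0.1207  0.0201] gap 0.0613 F [-0.1 -0.2 -0. ] q [-0.04  0.45  0.26  2.19 -0.21  0.52  1.94]
delta cm [0.06 0.02 0.21] dr [-0.006  0.003 -0.008]
```

Request:
step_arm(grip=[-1, -1, -1, -1, -1, -1, -1, -1], delta_pos=[[0.1, 0, 0.2], [0, 0, 0], [0, 0, 0], [0, 0, 0], [0, 0, 0], [0, 0, 0], [0, 0, 0], [0, 0, 0]], dr=[[-0.006, 0, -0.008], [0, 0, 0], [0, 0, 0], [0, 0, 0], [0, 0, 0], [0, 0, 0], [0, 0, 0], [0, 0, 0]])

```text
clock: 10.95
position: [0.4551, -0.121, 0.0186]
tcp_rot: [-0.001, 3.137, 0.0]
force: [0.1, 0.0, -0.8]
finger_gap: 0.0175
```

Request:
step_arm(grip=[-1, -1, -1], delta_pos=[[0, 0, 0], [0, 0, 0], [0, 0, 0]], dr=[[0, 0, 0], [0, 0, 0], [0, 0, 0]])

```text
clock: 11.2
position: [0.4551, -0.121, 0.0186]
tcp_rot: [-0.001, 3.137, 0.0]
force: [0.7, -0.2, 0.0]
finger_gap: 0.017
```

```bash
python3 -c "
from h import *
go(.452,-.2933,.17)
"
```

```text
t 11.2 pos [ 0.4551 -0.121   0.0186] gap 0.017 F [ 0.7 -0.2  0. ] q [-0.03  0.45  0.25  2.19 -0.22  0.52  1.96]
delta cm [  0.25 -17.23 -15.15] dr [0.    0.005 0.   ]
```

Request:
step_arm(grip=[-1, -1, -1, -1, -1, -1, -1, -1], delta_pos=[[0, 0, -1], [0, 0, -3], [0, 0, -4], [0, 0, -4], [0, -1, -3], [0, -3, 0], [0, -3, 0], [0, -3, 0]], dr=[[0, 0, 0], [0, 0, 0], [0, 0, 0], [0, 0, 0], [0, 0, 0], [0, 0, 0], [0, 0, 0], [0, 0, 0]])

```text
clock: 11.87
position: [0.4549, -0.217, 0.1801]
tcp_rot: [-0.023, 3.137, 0.004]
force: [0.2, -0.7, -2.0]
finger_gap: 0.0172
```

```bash
python3 -c "
from h import *
go(.452,-.2933,.17)
"
```

```text
t 11.87 pos [ 0.4549 -0.217   0.1801] gap 0.0172 F [ 0.2 -0.7 -2. ] q [ 0.03  0.24  0.39  2.   -0.12  0.92  2.07]
delta cm [ 0.4  -7.62  0.99] dr [0.003 0.004 0.015]
```

Request:
step_arm(grip=[-1, -1, -1, -1, -1, -1, -1, -1], delta_pos=[[0.1, -2.2, 0], [0.1, -2, 0.3], [0.1, -1.2, 0.6], [0, -0.6, 1], [0, 0, 1], [0, 0, 0.8], [0, 0, 0], [0, 0, 0]], dr=[[0, 0, 0.015], [0, 0, 0], [0, 0, 0], [0, 0, 0], [0, 0, 0], [0, 0, 0], [0, 0, 0], [0, 0, 0]])

```text
clock: 12.53
position: [0.4501, -0.2851, 0.1453]
tcp_rot: [0.015, 3.133, -0.001]
force: [0.8, -0.2, -1.5]
finger_gap: 0.0171
```

```bash
python3 -c "
from h import *
go(.452,-.2933,.125)
p,d=imaging.snapshot('side'); np.savez('s_side5.npz',p=p,d=d);go(.452,-.2933,.1066)
z=ctrl.sense()['position'];plane_circ('side',5,z[0],z[1],z[2]+.0114-.022,.044)
plane_circ('side',0,.455,-.1205,.008,.044)
u,v=proj('side',[.452,-.2933,.1])[0].astype(int); cv2.imwrite(f'pics/side5.png',cv2.resize(p[max(v-60,0):v+60,u-80:u+80,::-1],None,fx=4,fy=4,interpolation=cv2.INTER_CUBIC))
"
```

```text
t 12.53 pos [ 0.4501 -0.2851  0.1453] gap 0.0171 F [ 0.8 -0.2 -1.5] q [ 0.15  0.33  0.41  1.98 -0.18  0.86  2.23]
delta cm [-0.18 -0.81  2.03] dr [-0.     0.009 -0.01 ]
t 12.58 pos [ 0.4502 -0.2848  0.1453] gap 0.0177 F [-0.6  0.5 -0.6] q [ 0.15  0.33  0.41  1.98 -0.18  0.86  2.23]
delta cm [-0.16 -0.84  3.87] dr [-0.     0.009 -0.009]
side [ 0.4494 -0.2884] D 85.9 0.0007 0.6 plane [0.001 0.001 0.134] 597
side [ 0.4542 -0.1224] D 86.2 0.0007 0.62 plane [-0.001 -0.006  0.007] 562
```

View pics/side5.png

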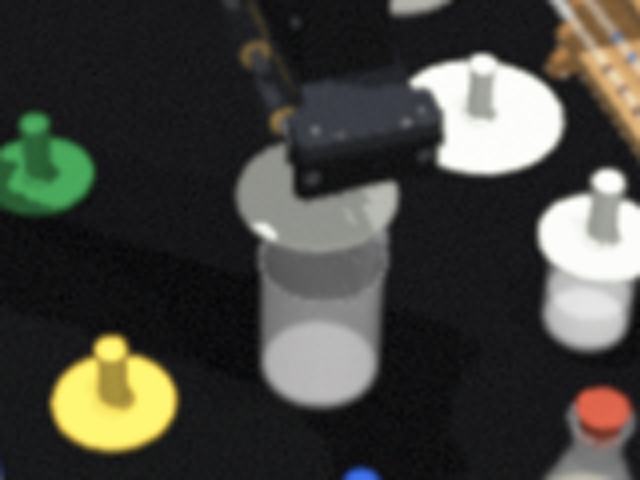

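Request:
step_arm(grip=[-1, -1, -1, -1, -1, -1, -1], delta_pos=[[-0.2, -0.8, 0.3], [0, 0, 0.7], [0, 0, 0.9], [0, 0, 0.7], [0, 0, 0.3], [0, 0, 0], [0, 0, 0]], dr=[[0, 0.009, -0.01], [0, 0, 0], [0, 0, 0], [0, 0, 0], [0, 0, 0], [0, 0, 0], [0, 0, 0]])

```text
clock: 13.17
position: [0.4536, -0.2913, 0.1132]
tcp_rot: [0.01, -3.141, -0.001]
force: [0.3, -0.8, -1.0]
finger_gap: 0.0172
```

```bash
python3 -c "
from h import *
go(.4525,-.293,.1066)
"
```

```text
t 13.17 pos [ 0.4536 -0.2913  0.1132] gap 0.0172 F [ 0.3 -0.8 -1. ] q [ 0.18  0.39  0.4   1.98 -0.21  0.8   2.27]
delta cm [ 0.12 -0.17  0.66] dr [ 0.001 -0.001  0.006]
```

Request:
step_arm(grip=[-1, -1, -1, -1, -1], delta_pos=[[0.1, -0.2, 0.1], [0, 0, 0.3], [0, 0, 0.2], [0, 0, 0.1], [0, 0, 0]], dr=[[0, 0, 0.005], [0, 0, 0], [0, 0, 0], [0, 0, 0], [0, 0, 0]])

```text
clock: 13.58
position: [0.4529, -0.2939, 0.1063]
tcp_rot: [-0.001, 3.141, 0.0]
force: [-0.8, 0.8, -0.1]
finger_gap: 0.0175
```

```bash
python3 -c "
from h import *
go(.4525,-.293,.1066)
"
```

```text
t 13.58 pos [ 0.4529 -0.2939  0.1063] gap 0.0175 F [-0.8  0.8 -0.1] q [ 0.19  0.4   0.39  1.99 -0.21  0.79  2.28]
delta cm [ 0.04  0.09 -0.03] dr [0.    0.001 0.001]
```

Request:
step_arm(grip=[-1, -1, 1, 1, 1, 1, 1, 1], delta_pos=[[0, 0.1, 0.1], [0, 0, 0], [0, 0, 0], [0, 0, 0], [0, 0, 0], [0, 0, 0], [0, 0, 0], [0, 0, 0]], dr=[[0, 0, 0], [0, 0, 0], [0, 0, 0], [0, 0, 0], [0, 0, 0], [0, 0, 0], [0, 0, 0], [0, 0, 0]])

```text
clock: 14.25
position: [0.4539, -0.2937, 0.1067]
tcp_rot: [-0.001, 3.138, -0.002]
force: [0.8, 0.4, 0.2]
finger_gap: 0.0498
```

```bash
python3 -c "
from h import *
go(.621,-.1165,.2)
"
```

```text
t 14.25 pos [ 0.4539 -0.2937  0.1067] gap 0.0498 F [0.8 0.4 0.2] q [ 0.19  0.4   0.39  1.99 -0.21  0.79  2.27]
delta cm [-16.76  17.7   -9.29] dr [-0.002  0.004  0.   ]
```

Request:
step_arm(grip=[1, 1, 1, 1, 1, 1, 1, 1], delta_pos=[[0, 0, -1], [0, 0, -2], [0, 0, -3], [0, 0, -3], [-1.8, 2, -1], [-2.6, 2.8, 0], [-2.6, 2.8, 0], [-2.6, 2.8, 0]], dr=[[0, 0, 0], [0, 0, 0], [0, 0, 0], [0, 0, 0], [0, 0, 0], [0, 0, 0], [0, 0, 0], [0, 0, 0]])

```text
clock: 14.92
position: [0.5463, -0.1976, 0.2176]
tcp_rot: [0.035, 3.137, -0.008]
force: [0.6, -1.1, 0.6]
finger_gap: 0.087
```

```bash
python3 -c "
from h import *
go(.621,-.1165,.08)
"
```

```text
t 14.92 pos [ 0.5463 -0.1976  0.2176] gap 0.087 F [ 0.6 -1.1  0.6] q [-0.03  0.33  0.39  1.79 -0.14  1.04  1.95]
delta cm [-7.23  8.35 13.75] dr [-0.005  0.004 -0.023]
```

Request:
step_arm(grip=[1, 1, 1, 1, 1, 1, 1, 1], delta_pos=[[-2.2, 2.5, 1], [-2, 2.3, 2.5], [-1.2, 1.2, 3], [-0.4, 0.5, 3], [0, 0, 2], [0, 0, 0.5], [0, 0, 0], [0, 0, 0]], dr=[[0, 0, -0.023], [0, 0, 0], [0, 0, 0], [0, 0, 0], [0, 0, 0], [0, 0, 0], [0, 0, 0], [0, 0, 0]])

```text
clock: 15.58
position: [0.6203, -0.1185, 0.1022]
tcp_rot: [-0.029, 3.12, -0.004]
force: [0.2, -0.0, -0.2]
finger_gap: 0.0873
```

```bash
python3 -c "
from h import *
go(.621,-.1165,.018)
for n in('side','top'):
    p,d=imaging.snapshot(n); np.savez(f's_{n}6.npz',p=p,d=d)
    plane_circ(n,6,.615,-.305,.074,.035)
    plane_circ(n,6,.453,-.293,.096,.044)
    u,v=proj(n,[.53,-.22,.1])[0].astype(int); cv2.imwrite(f'pics/{n}6.png',cv2.resize(p[max(v-75,0):v+75,u-100:u+100,::-1],None,fx=4,fy=4,interpolation=cv2.INTER_CUBIC))
"
```

```text
t 15.58 pos [ 0.6203 -0.1185  0.1022] gap 0.0873 F [ 0.2 -0.  -0.2] q [-0.1   0.52  0.31  1.79 -0.21  0.84  1.89]
delta cm [0.1  0.23 8.42] dr [-0.003  0.021  0.019]
side [ 0.6155 -0.3094] D 68.7 0.0006 0.69 plane [0.003 0.009 0.072] 437
side [ 0.4529 -0.2975] D 86.2 0.0007 0.69 plane [-0.004  0.004  0.095] 781
top [ 0.6163 -0.3062] D 65.7 0.0008 0.83 plane [-0.009 -0.002  0.074] 225
top [ 0.4539 -0.2935] D 83.1 0.0009 0.66 plane [-0.005 -0.009  0.096] 427
```

View pics/side6.png

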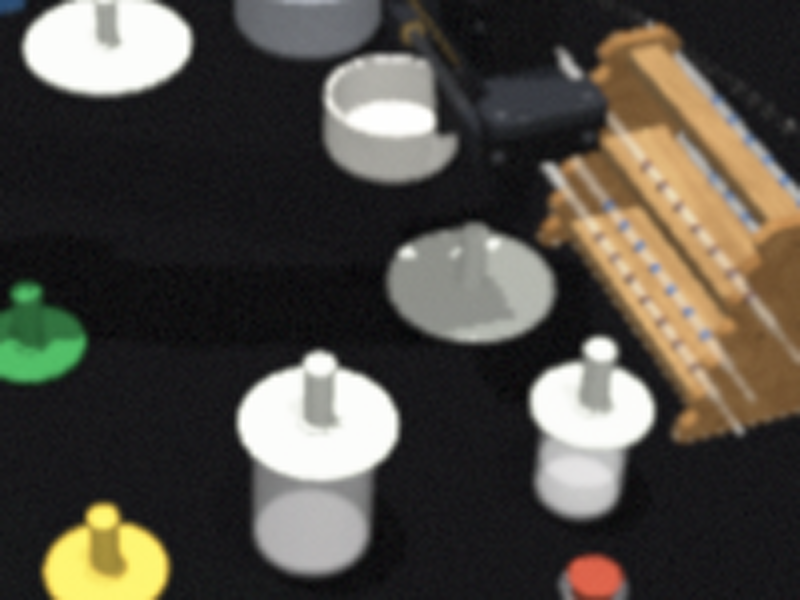

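View pics/top6.png

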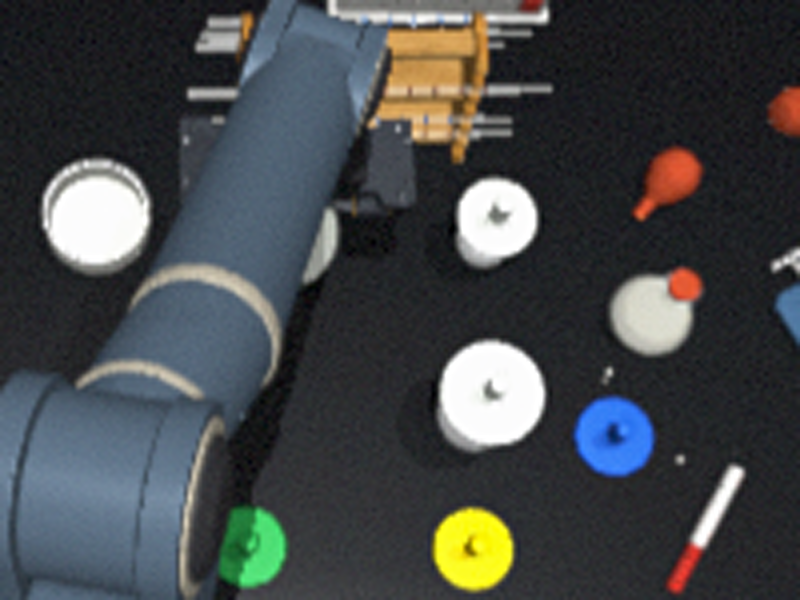

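```bash
python3 -c "
from h import *
for n in('top','side'):
    p,d=load(n,0);vv,uu=np.mgrid[0:420,0:560]; o,r=ray(n,np.c_[uu.ravel(),vv.ravel()]);X=o+r*d.reshape(-1,1)
    m=(d.ravel()>0)&(abs(X[:,1]+.1165)<.14)&(X[:,0]>.58)&(X[:,0]<.85)
    for lo,hi in((.02,.06),(.06,.09),(.09,.13),(.13,.2)):
        s=X[m&(X[:,2]>lo)&(X[:,2]<hi)&~((np.hypot(X[:,0]-.621,X[:,1]+.1165)<.03))]
        print(n,lo,hi,np.sort(s[:,0])[:8].round(3), np.sort(s[:,1])[[0,-1]].round(2) if len(s) else '')
"

```

```text
top 0.02 0.06 [0.587 0.589 0.591 0.591 0.593 0.594 0.595 0.595] [-0.26  0.02]
top 0.06 0.09 [0.697 0.698 0.699 0.699 0.7   0.7   0.7   0.7  ] [-0.26 -0.04]
top 0.09 0.13 [0.704 0.706 0.707 0.707 0.707 0.707 0.707 0.707] [-0.25 -0.03]
top 0.13 0.2 [0.71  0.711 0.712 0.714 0.716 0.716 0.716 0.717] [-0.26 -0.05]
side 0.02 0.06 [0.585 0.585 0.586 0.587 0.587 0.587 0.588 0.588] [-0.26  0.02]
side 0.06 0.09 [0.697 0.698 0.698 0.7   0.7   0.7   0.7   0.701] [-0.26 -0.04]
side 0.09 0.13 [0.703 0.703 0.704 0.704 0.706 0.706 0.707 0.707] [-0.26 -0.03]
side 0.13 0.2 [0.709 0.709 0.712 0.712 0.713 0.714 0.715 0.715] [-0.26 -0.04]
```

Request:
step_arm(grip=[0.6, 0.4, 0.2, 0.2, 0.2, 0.2, 0.2, 0.2], delta_pos=[[0.1, 0.2, 1], [0, 0, 1.5], [0, 0, 1.5], [0, 0, 1.5], [0, 0, 1], [0, 0, 0.7], [0, 0, 0.3], [0, 0, 0]], dr=[[0, 0.021, 0.019], [0, 0, 0], [0, 0, 0], [0, 0, 0], [0, 0, 0], [0, 0, 0], [0, 0, 0], [0, 0, 0]])

```text
clock: 16.35
position: [0.6259, -0.1213, 0.0326]
tcp_rot: [0.019, 3.127, -0.008]
force: [-0.3, -0.3, 0.4]
finger_gap: 0.0528
```

```bash
python3 -c "
from h import *
go(.621,-.1165,.019)
"
```

```text
t 16.35 pos [ 0.6259 -0.1213  0.0326] gap 0.0528 F [-0.3 -0.3  0.4] q [-0.08  0.62  0.29  1.81 -0.25  0.73  1.9 ]
delta cm [0.51 0.48 1.35] dr [-0.005  0.014 -0.012]
```

Request:
step_arm(grip=[0.2, 0.2, 0.2, 0.2, 0.2], delta_pos=[[0.5, 0.5, 0.5], [0, 0, 0.6], [0, 0, 0.3], [0, 0, 0], [0, 0, 0]], dr=[[0, 0.014, -0.012], [0, 0, 0], [0, 0, 0], [0, 0, 0], [0, 0, 0]])

```text
clock: 16.77
position: [0.6219, -0.1159, 0.0191]
tcp_rot: [-0.001, 3.14, -0.009]
force: [-0.6, -1.3, 1.1]
finger_gap: 0.0525
```

```bash
python3 -c "
from h import *
go(.621,-.1165,.019)
"
```

```text
t 16.77 pos [ 0.6219 -0.1159  0.0191] gap 0.0525 F [-0.6 -1.3  1.1] q [-0.09  0.64  0.28  1.81 -0.25  0.72  1.9 ]
delta cm [ 0.09 -0.06  0.01] dr [-0.005  0.002  0.001]
```

Request:
step_arm(grip=[-1, -1, -1, -1, -1, -1, -1, -1], delta_pos=[[0.1, 0, 0], [0, 0, 0], [0, 0, 0], [0, 0, 0], [0, 0, 0], [0, 0, 0], [0, 0, 0], [0, 0, 0]], dr=[[0, 0, 0], [0, 0, 0], [0, 0, 0], [0, 0, 0], [0, 0, 0], [0, 0, 0], [0, 0, 0], [0, 0, 0]])

```text
clock: 17.43
position: [0.6215, -0.1161, 0.0202]
tcp_rot: [-0.001, 3.138, -0.009]
force: [-0.2, 0.0, -0.8]
finger_gap: 0.0174
```

```bash
python3 -c "
from h import *
go(.6232,.0524,.13)
"
```

```text
t 17.43 pos [ 0.6215 -0.1161  0.0202] gap 0.0174 F [-0.2  0.  -0.8] q [-0.09  0.64  0.28  1.82 -0.25  0.72  1.9 ]
delta cm [ -0.22  16.79 -11.08] dr [-0.006  0.004  0.001]
```

Request:
step_arm(grip=[-1, -1, -1, -1, -1, -1, -1, -1], delta_pos=[[0, 0, -0.5], [0, 0, -2.5], [0, 0, -3.5], [0, 0, -3], [0, 1.5, -1.5], [0, 3, 0], [0, 3, 0], [0, 3, 0]], dr=[[0, 0, 0], [0, 0, 0], [0, 0, 0], [0, 0, 0], [0, 0, 0], [0, 0, 0], [0, 0, 0], [0, 0, 0]], squeeze=30)

```text
clock: 18.1
position: [0.6197, -0.0193, 0.1359]
tcp_rot: [0.028, 3.14, -0.018]
force: [0.1, -0.0, -2.3]
finger_gap: 0.0171
```

```bash
python3 -c "
from h import *
go(.6232,.0524,.085)
"
```

```text
t 18.1 pos [ 0.6197 -0.0193  0.1359] gap 0.0171 F [ 0.1 -0.  -2.3] q [-0.29  0.47  0.33  1.78 -0.17  0.92  1.67]
delta cm [-0.21  7.23  5.01] dr [-0.011  0.002 -0.018]
```

Request:
step_arm(grip=[-1, -1, -1, -1, -1, -1, -1, -1], delta_pos=[[-0.1, 2.2, 0], [-0.1, 1.8, 0.3], [0, 1.2, 0.8], [0, 0.6, 1], [0, 0.2, 1], [0, 0, 0.8], [0, 0, 0.3], [0, 0, 0]], dr=[[-0.01, 0, -0.018], [0, 0, 0], [0, 0, 0], [0, 0, 0], [0, 0, 0], [0, 0, 0], [0, 0, 0], [0, 0, 0]])

```text
clock: 18.77
position: [0.6207, 0.0495, 0.0891]
tcp_rot: [0.019, -3.141, -0.002]
force: [0.4, -1.0, -1.7]
finger_gap: 0.017
```

```bash
python3 -c "
from h import *
go(.6232,.0524,.085)
p,d=imaging.snapshot('side'); np.savez('s_side7.npz',p=p,d=d);go(.6232,.0524,.0612)
z=ctrl.sense()['position'];plane_circ('side',7,z[0],z[1],z[2]-.0122,.055)
plane_circ('side',0,.621,-.1165,.008,.055)
u,v=proj('side',[.6232,.0524,.06])[0].astype(int); cv2.imwrite(f'pics/side7.png',cv2.resize(p[max(v-60,0):v+60,u-80:u+80,::-1],None,fx=4,fy=4,interpolation=cv2.INTER_CUBIC))
"
```

```text
t 18.77 pos [0.6207 0.0495 0.0891] gap 0.017 F [ 0.4 -1.  -1.7] q [-0.36  0.53  0.29  1.8  -0.2   0.84  1.61]
delta cm [-0.26  0.29  0.41] dr [ 0.001 -0.001  0.012]
t 18.82 pos [0.6206 0.0491 0.0893] gap 0.0174 F [-0.1 -0.7 -1.4] q [-0.36  0.53  0.29  1.8  -0.2   0.84  1.61]
delta cm [-0.26  0.33  2.81] dr [ 0.001 -0.001  0.011]
side [0.6183 0.0458] D 108.1 0.0009 0.61 plane [-0.007  0.001  0.076] 593
side [ 0.6203 -0.1184] D 108.2 0.0008 0.64 plane [-0.003 -0.     0.007] 823
```

View pics/side7.png

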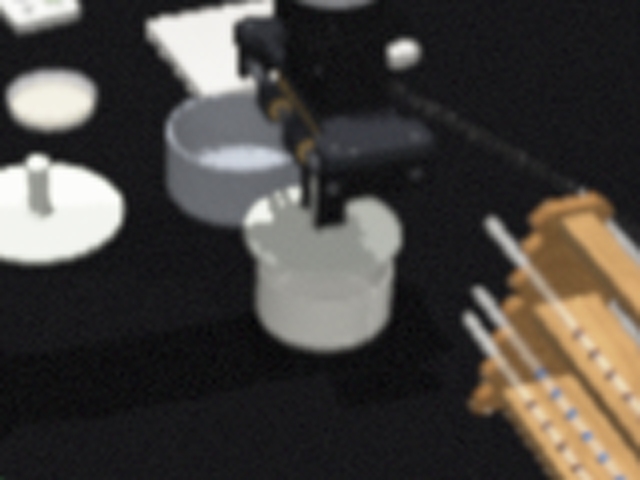

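Request:
step_arm(grip=[-1, -1, -1, -1, -1, -1], delta_pos=[[-0.3, 0.4, 0.2], [0, 0, 0.6], [0, 0, 0.6], [0, 0, 0.3], [0, 0, 0], [0, 0, 0]], dr=[[0, 0, 0.011], [0, 0, 0], [0, 0, 0], [0, 0, 0], [0, 0, 0], [0, 0, 0]])

```text
clock: 19.32
position: [0.6251, 0.0497, 0.0714]
tcp_rot: [0.01, 3.14, -0.0]
force: [0.9, -0.4, -1.7]
finger_gap: 0.0176
```

```bash
python3 -c "
from h import *
go(.6235,.053,.0612)
"
```

```text
t 19.32 pos [0.6251 0.0497 0.0714] gap 0.0176 F [ 0.9 -0.4 -1.7] q [-0.36  0.56  0.29  1.8  -0.21  0.81  1.6 ]
delta cm [0.16 0.33 1.02] dr [-0.     0.001 -0.006]
```

Request:
step_arm(grip=[-1, -1, -1, -1], delta_pos=[[0.2, 0.4, 0.1], [0, 0, 0.2], [0, 0, 0], [0, 0, 0]], dr=[[0, 0, -0.006], [0, 0, 0], [0, 0, 0], [0, 0, 0]])

```text
clock: 19.65
position: [0.6232, 0.0544, 0.0686]
tcp_rot: [-0.001, 3.14, 0.001]
force: [-0.1, -0.6, -0.6]
finger_gap: 0.0171
```

```bash
python3 -c "
from h import *
go(.6235,.053,.0612)
"
```

```text
t 19.65 pos [0.6232 0.0544 0.0686] gap 0.0171 F [-0.1 -0.6 -0.6] q [-0.36  0.56  0.29  1.81 -0.21  0.8   1.6 ]
delta cm [-0.03 -0.14  0.74] dr [0.    0.002 0.001]
```

Request:
step_arm(grip=[-1, -1, -1, -1, -1], delta_pos=[[0, -0.1, 0.2], [0, 0, 0.3], [0, 0, 0.2], [0, 0, 0.1], [0, 0, 0]], dr=[[0, 0, 0], [0, 0, 0], [0, 0, 0], [0, 0, 0], [0, 0, 0]])

```text
clock: 20.07
position: [0.6238, 0.0535, 0.0613]
tcp_rot: [-0.002, 3.138, 0.001]
force: [-0.7, 0.4, 0.0]
finger_gap: 0.0174
```

```bash
python3 -c "
from h import *
go(.6235,.053,.0612)
"
```

```text
t 20.07 pos [0.6238 0.0535 0.0613] gap 0.0174 F [-0.7  0.4  0. ] q [-0.36  0.57  0.28  1.81 -0.22  0.78  1.61]
delta cm [ 0.03 -0.05  0.01] dr [0.001 0.003 0.001]
```

Request:
step_arm(grip=[-1, -1, 1, 1, 1, 1, 1, 1], delta_pos=[[0, 0, 0.1], [0, 0, 0], [0, 0, 0], [0, 0, 0], [0, 0, 0], [0, 0, 0], [0, 0, 0], [0, 0, 0]], dr=[[0, 0, 0], [0, 0, 0], [0, 0, 0], [0, 0, 0], [0, 0, 0], [0, 0, 0], [0, 0, 0], [0, 0, 0]])

```text
clock: 20.73
position: [0.6246, 0.0533, 0.0611]
tcp_rot: [-0.001, 3.137, 0.002]
force: [-0.1, 0.1, 0.4]
finger_gap: 0.0491
```

Request:
step_arm(grip=[1, 1, 1, 1, 1, 1, 1, 1], delta_pos=[[0, 0, -1], [0, 0, -2], [0, 0, -3], [0, 0, -3], [1.8, 2, -1], [2.6, 2.7, 0], [2.6, 2.7, 0], [2.6, 2.7, 0]], dr=[[0, 0, 0], [0, 0, 0], [0, 0, 0], [0, 0, 0], [0, 0, 0], [0, 0, 0], [0, 0, 0], [0, 0, 0]])

```text
clock: 21.4
position: [0.5327, 0.1478, 0.1701]
tcp_rot: [0.028, 3.128, -0.004]
force: [0.7, 1.4, -0.1]
finger_gap: 0.0863
```

```bash
python3 -c "
from h import *
go(.456,.227,.08)
"
```

```text
t 21.4 pos [0.5327 0.1478 0.1701] gap 0.0863 F [ 0.7  1.4 -0.1] q [-0.6   0.32  0.31  1.91 -0.11  0.92  1.32]
delta cm [7.93 7.8  8.89] dr [-0.002  0.014 -0.018]
```

Request:
step_arm(grip=[1, 1, 1, 1, 1, 1, 1], delta_pos=[[0, 0, 0], [0, 0, 0], [0, 0, 0], [0, 0, 0], [0, 0, 0], [0, 0, 0], [0, 0, 0]], dr=[[0, 0.01, 0.1], [0, 0, 0.12], [0, 0, 0.12], [0, 0, 0.12], [0, 0, 0.12], [0, 0, 0.12], [0, 0, 0]])

```text
clock: 21.98
position: [0.5257, 0.1588, 0.1767]
tcp_rot: [1.126, 2.932, 0.014]
force: [0.7, 0.3, -0.1]
finger_gap: 0.0869
```

```bash
python3 -c "
from h import *
go(.456,.227,.08)
p,d=load('top',0);vv,uu=np.mgrid[0:420,0:560]; o,r=ray('top',np.c_[uu.ravel(),vv.ravel()]);X=o+r*d.reshape(-1,1)
s=X[(d.ravel()>0)&(X[:,0]>.28)&(X[:,0]<.46)&(X[:,1]>.28)&(X[:,1]<.46)&(X[:,2]>.06)]
print(s.min(0).round(3),s.max(0).round(3))
"
```

```text
t 21.98 pos [0.5257 0.1588 0.1767] gap 0.0869 F [ 0.7  0.3 -0.1] q [-0.73  0.32  0.45  1.91 -0.18  0.94  0.65]
delta cm [9.72 0.31 9.69] dr [ 0.009  0.001 -0.734]
[0.312 0.297 0.06 ] [0.407 0.42  0.089]
```

Request:
step_arm(grip=[1, 1, 1, 1, 1, 1, 1, 1], delta_pos=[[3, 0.1, 0.5], [3, 0.1, 1], [2, 0, 2], [1, 0, 2], [0.4, 0, 2], [0, 0, 1], [0, 0, 0.3], [0, 0, 0]], dr=[[0, 0, 0], [0, 0, 0], [0, 0, 0], [0, 0, 0], [0, 0, 0], [0, 0, 0], [0, 0, 0], [0, 0, 0]])

```text
clock: 22.65
position: [0.4594, 0.2269, 0.0918]
tcp_rot: [1.093, 2.936, 0.029]
force: [-0.7, -1.1, -1.2]
finger_gap: 0.087
```

```bash
python3 -c "
from h import *
go(.456,.227,.019)
"
```

```text
t 22.65 pos [0.4594 0.2269 0.0918] gap 0.087 F [-0.7 -1.1 -1.2] q [-0.84  0.38  0.38  2.07 -0.22  0.71  0.53]
delta cm [ 0.28 -0.36  7.27] dr [ 0.019  0.009 -0.713]
```

Request:
step_arm(grip=[0.6, 0.4, 0.2, 0.2, 0.2, 0.2, 0.2, 0.2], delta_pos=[[0.2, -0.3, 0.5], [0, 0, 1], [0, 0, 1.5], [0, 0, 1.5], [0, 0, 1], [0, 0, 0.5], [0, 0, 0], [0, 0, 0]], dr=[[0.018, 0.01, 0.015], [0, 0, 0], [0, 0, 0], [0, 0, 0], [0, 0, 0], [0, 0, 0], [0, 0, 0], [0, 0, 0]])

```text
clock: 23.32
position: [0.4628, 0.2252, 0.0319]
tcp_rot: [-1.126, -2.932, -0.017]
force: [-0.2, -0.7, 0.5]
finger_gap: 0.0532
```

```bash
python3 -c "
from h import *
go(.456,.227,.019)
"
```

```text
t 23.32 pos [0.4628 0.2252 0.0319] gap 0.0532 F [-0.2 -0.7  0.5] q [-0.79  0.48  0.33  2.1  -0.29  0.6   0.58]
delta cm [ 0.62 -0.33  1.29] dr [ 0.011 -0.001 -0.733]
```

Request:
step_arm(grip=[0.2, 0.2, 0.2, 0.2, 0.2], delta_pos=[[0.6, -0.3, 0.4], [0, 0, 0.6], [0, 0, 0.2], [0, 0, 0], [0, 0, 0]], dr=[[0.011, 0, 0], [0, 0, 0], [0, 0, 0], [0, 0, 0], [0, 0, 0]])

```text
clock: 23.73
position: [0.4568, 0.2281, 0.0204]
tcp_rot: [-1.125, -2.93, -0.004]
force: [0.6, -0.1, 0.2]
finger_gap: 0.0519
```

```bash
python3 -c "
from h import *
go(.456,.227,.019)
"
```

```text
t 23.73 pos [0.4568 0.2281 0.0204] gap 0.0519 F [ 0.6 -0.1  0.2] q [-0.8   0.5   0.33  2.1  -0.29  0.58  0.58]
delta cm [-0.01 -0.13  0.14] dr [ 0.003 -0.004 -0.733]
```

Request:
step_arm(grip=[-1, -1, -1, -1, -1, -1, -1, -1], delta_pos=[[0, -0.1, 0.1], [0, 0, 0], [0, 0, 0], [0, 0, 0], [0, 0, 0], [0, 0, 0], [0, 0, 0], [0, 0, 0]], dr=[[0, 0, 0], [0, 0, 0], [0, 0, 0], [0, 0, 0], [0, 0, 0], [0, 0, 0], [0, 0, 0], [0, 0, 0]], squeeze=30)

```text
clock: 24.4
position: [0.4567, 0.2275, 0.0201]
tcp_rot: [-1.125, -2.931, -0.007]
force: [0.6, 0.2, -0.6]
finger_gap: 0.0171
```

```bash
python3 -c "
from h import *
go(.6155,.2232,.15)
"
```

```text
t 24.4 pos [0.4567 0.2275 0.0201] gap 0.0171 F [ 0.6  0.2 -0.6] q [-0.8   0.5   0.33  2.11 -0.3   0.58  0.58]
delta cm [-12.04  10.35 -13.01] dr [ 0.004 -0.002 -0.733]
```

```bash
python3 -c "
from h import *
for n in('top','side'):
    p,d=load(n,0);vv,uu=np.mgrid[0:420,0:560]; o,r=ray(n,np.c_[uu.ravel(),vv.ravel()]);X=o+r*d.reshape(-1,1)
    for lo,hi in((.04,.15),(.15,.3),(.3,.5),(.5,.7)):
        s=X[(d.ravel()>0)&(X[:,0]>.55)&(X[:,0]<.76)&(X[:,1]>.28)&(X[:,1]<.5)&(X[:,2]>lo)&(X[:,2]<hi)]
        print(n,lo,len(s),s[:,:2].min(0).round(3) if len(s) else '',s[:,:2].max(0).round(3) if len(s) else '')
"
```

```text
top 0.04 47 [0.604 0.28 ] [0.725 0.462]
top 0.15 186 [0.701 0.367] [0.726 0.493]
top 0.3 565 [0.688 0.359] [0.738 0.475]
top 0.5 301 [0.707 0.366] [0.728 0.471]
side 0.04 123 [0.599 0.281] [0.729 0.464]
side 0.15 289 [0.7   0.363] [0.729 0.491]
side 0.3 630 [0.685 0.353] [0.738 0.479]
side 0.5 6 [0.716 0.367] [0.727 0.376]
```

Request:
step_arm(grip=[-1, -1, -1, -1, -1, -1, -1, -1], delta_pos=[[0, 0, -0.5], [0, 0, -2.5], [0, 0, -3.5], [0, 0, -3], [0, 0, -2], [0, 0, 0], [0, 0, 0], [0, 0, 0]], dr=[[0, 0, 0], [0, 0, 0], [0, 0, 0], [0, 0, -0.1], [0, 0, -0.12], [0, 0, -0.12], [0, 0, -0.12], [0, 0, 0]])

```text
clock: 25.07
position: [0.4556, 0.2257, 0.1417]
tcp_rot: [-0.398, -3.113, -0.002]
force: [0.0, -0.1, -1.0]
finger_gap: 0.017
```

```bash
python3 -c "
from h import *
go(.6155,.2232,.15)
"
```

```text
t 25.07 pos [0.4556 0.2257 0.1417] gap 0.017 F [ 0.  -0.1 -1. ] q [-0.8   0.3   0.31  2.02 -0.12  0.84  0.9 ]
delta cm [-15.53   3.78  -0.87] dr [ 0.001 -0.003 -0.254]
```

Request:
step_arm(grip=[-1, -1, -1, -1, -1, -1, -1, -1], delta_pos=[[-2, 0.4, 0], [-2.8, 0.2, 0], [-3, 0, 0], [-3, 0, 0], [-2, 0, 0], [-1.2, 0, 0], [-0.6, 0, 0.4], [0, 0, 0.4]], dr=[[0, 0, -0.1], [0, 0, -0.1], [0, 0, -0.05], [0, 0, 0], [0, 0, 0], [0, 0, 0], [0, 0, 0], [0, 0, 0]])

```text
clock: 25.73
position: [0.6042, 0.2185, 0.1305]
tcp_rot: [-0.023, -3.132, 0.002]
force: [0.7, 0.6, -1.8]
finger_gap: 0.0171
```

```bash
python3 -c "
from h import *
go(.6155,.2232,.1)
"
```

```text
t 25.73 pos [0.6042 0.2185 0.1305] gap 0.0171 F [ 0.7  0.6 -1.8] q [-0.6   0.51  0.27  1.71 -0.17  0.94  1.29]
delta cm [-1.15  0.49  3.04] dr [-0.001 -0.009 -0.014]
```

Request:
step_arm(grip=[-1, -1, -1, -1, -1, -1, -1], delta_pos=[[-0.6, 0.4, 0.3], [-0.4, 0.1, 0.8], [0, 0, 0.9], [0, 0, 0.8], [0, 0, 0.3], [0, 0, 0], [0, 0, 0]], dr=[[0, -0.009, -0.014], [0, 0, 0], [0, 0, 0], [0, 0, 0], [0, 0, 0], [0, 0, 0], [0, 0, 0]])

```text
clock: 26.32
position: [0.6081, 0.2246, 0.0923]
tcp_rot: [0.001, -3.132, 0.005]
force: [0.7, -1.0, -1.5]
finger_gap: 0.0174
```

```bash
python3 -c "
from h import *
go(.6155,.2232,.0711)
p,d=imaging.snapshot('side'); np.savez('s_side8.npz',p=p,d=d);go(.6155,.2232,.0711)
z=ctrl.sense()['position'];plane_circ('side',8,z[0],z[1],z[2]-.0121,.064)
plane_circ('side',0,.456,.227,.008,.064)
u,v=proj('side',[.6155,.2232,.06])[0].astype(int); cv2.imwrite(f'pics/side8.png',cv2.resize(p[max(v-60,0):v+60,u-80:u+80,::-1],None,fx=4,fy=4,interpolation=cv2.INTER_CUBIC))
"
```

```text
t 26.32 pos [0.6081 0.2246 0.0923] gap 0.0174 F [ 0.7 -1.  -1.5] q [-0.6   0.57  0.26  1.73 -0.18  0.88  1.3 ]
delta cm [-0.76 -0.14  2.12] dr [-0.003 -0.01   0.   ]
t 26.37 pos [0.608  0.2247 0.0924] gap 0.0167 F [-0.4 -1.  -0.9] q [-0.6   0.57  0.26  1.73 -0.18  0.88  1.3 ]
delta cm [-0.77 -0.14  2.13] dr [-0.003 -0.01   0.001]
side [0.6049 0.2206] D 125.7 0.0011 0.67 plane [-0.006 -0.003  0.08 ] 641
side [0.4551 0.2255] D 125.7 0.0012 0.68 plane [ 0.002 -0.     0.007] 725
```

View pics/side8.png

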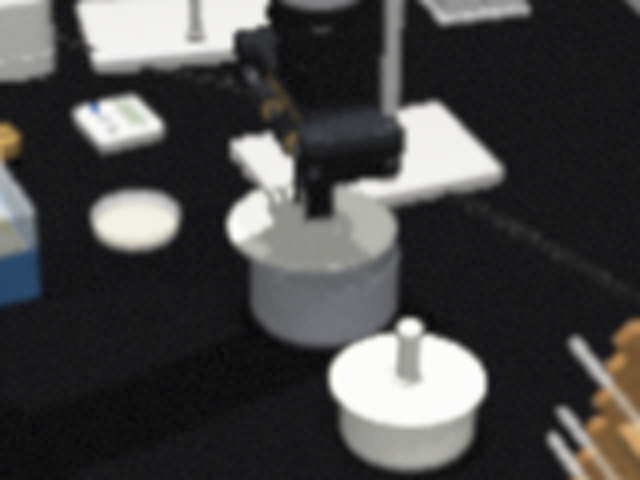

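Request:
step_arm(grip=[-1, -1, -1, -1, -1, -1], delta_pos=[[-0.8, 0, 0.2], [0, 0, 0.5], [0, 0, 0.3], [0, 0, 0.1], [0, 0, 0], [0, 0, 0]], dr=[[0, -0.01, 0], [0, 0, 0], [0, 0, 0], [0, 0, 0], [0, 0, 0], [0, 0, 0]])

```text
clock: 26.87
position: [0.618, 0.2247, 0.0818]
tcp_rot: [-0.0, 3.137, -0.003]
force: [-0.1, -0.5, -0.7]
finger_gap: 0.0172
```

```bash
python3 -c "
from h import *
go(.6165,.224,.0711)
"
```

```text
t 26.87 pos [0.618  0.2247 0.0818] gap 0.0172 F [-0.1 -0.5 -0.7] q [-0.59  0.59  0.25  1.72 -0.18  0.86  1.31]
delta cm [ 0.15 -0.07  1.06] dr [-0.002  0.004  0.   ]
```

Request:
step_arm(grip=[-1, -1, -1, -1, -1], delta_pos=[[0.2, 0, 0.1], [0, 0, 0.3], [0, 0, 0.3], [0, 0, 0.1], [0, 0, 0]], dr=[[0, 0, 0], [0, 0, 0], [0, 0, 0], [0, 0, 0], [0, 0, 0]])

```text
clock: 27.28
position: [0.6158, 0.2248, 0.0733]
tcp_rot: [-0.0, 3.137, -0.003]
force: [0.5, -0.1, -1.4]
finger_gap: 0.0173
```

```bash
python3 -c "
from h import *
go(.6165,.224,.0711)
"
```

```text
t 27.28 pos [0.6158 0.2248 0.0733] gap 0.0173 F [ 0.5 -0.1 -1.4] q [-0.59  0.59  0.25  1.73 -0.18  0.84  1.31]
delta cm [-0.07 -0.08  0.22] dr [-0.002  0.005  0.   ]
```

Request:
step_arm(grip=[-1, -1, -1, -1], delta_pos=[[-0.1, -0.1, 0.1], [0, 0, 0.1], [0, 0, 0.1], [0, 0, 0]], dr=[[0, 0.004, 0], [0, 0, 0], [0, 0, 0], [0, 0, 0]])

```text
clock: 27.62
position: [0.6171, 0.2238, 0.0713]
tcp_rot: [0.0, 3.142, -0.002]
force: [0.7, 0.3, -1.7]
finger_gap: 0.0171
```

```bash
python3 -c "
from h import *
go(.6165,.224,.0711)
"
```

```text
t 27.62 pos [0.6171 0.2238 0.0713] gap 0.0171 F [ 0.7  0.3 -1.7] q [-0.59  0.6   0.25  1.73 -0.19  0.84  1.31]
delta cm [0.06 0.02 0.02] dr [-0.001  0.    -0.   ]
```

Request:
step_arm(grip=[-1, -1, -1], delta_pos=[[0, 0, 0.1], [0, 0, 0.1], [0, 0, 0]], dr=[[0, 0, 0], [0, 0, 0], [0, 0, 0]])

```text
clock: 27.87
position: [0.6175, 0.2239, 0.0714]
tcp_rot: [0.0, 3.141, -0.001]
force: [0.8, 0.5, -1.2]
finger_gap: 0.0171
```

Request:
step_arm(grip=[-1, -1, -1], delta_pos=[[0, 0, 0.2], [0, 0, 0.2], [0, 0, 0]], dr=[[0, 0, 0], [0, 0, 0], [0, 0, 0]])

```text
clock: 28.12
position: [0.6181, 0.224, 0.0716]
tcp_rot: [0.001, 3.141, 0.002]
force: [-0.6, -0.3, -1.4]
finger_gap: 0.0169
```

```bash
python3 -c "
from h import *
go(.6165,.224,.0711)
p,d=imaging.snapshot('side'); np.savez('s_side9.npz',p=p,d=d);print(ctrl.sense())
plane_circ('side',9,.6165,.224,.059,.064)
u,v=proj('side',[.6155,.2232,.1])[0].astype(int); cv2.imwrite(f'pics/side9.png',cv2.resize(p[max(v-75,0):v+75,u-100:u+100,::-1],None,fx=4,fy=4,interpolation=cv2.INTER_CUBIC))
"
```

```text
t 28.12 pos [0.6181 0.224  0.0716] gap 0.0169 F [-0.6 -0.3 -1.4] q [-0.59  0.6   0.25  1.72 -0.19  0.84  1.32]
delta cm [ 0.16 -0.    0.05] dr [ 0.001  0.001 -0.   ]
{'clock': 28.1667, 'q': array([-0.58512661,  0.59934599,  0.24760812,  1.72380295, -0.18755141,
        0.83952956,  1.31681208]), 'dq': array([-3.92738799e-04,  1.16015094e-02, -2.50523808e-03,  4.89020707e-03,
       -7.07531151e-04, -1.93561850e-02, -4.07320237e-05]), 'joint_efforts': array([-1.45212016e-01, -5.19340754e+01,  4.10211861e+00, -1.89314908e+01,
        1.22051337e-02,  1.83854755e-01,  1.36876719e-03]), 'position': array([0.61831678, 0.2240836 , 0.07161401]), 'tcp_rot': array([6.57557194e-04, 3.13989513e+00, 1.96681410e-03]), 'force': array([-0.62794604, -0.54225121, -1.13679075]), 'ft_torque': array([0.02772247, 0.00841159, 0.01654559]), 'finger_gap': 0.017153303674153547}
side [0.615  0.2207] D 125.0 0.0009 0.63 plane [0.007 0.002 0.059] 634
```

View pics/side9.png

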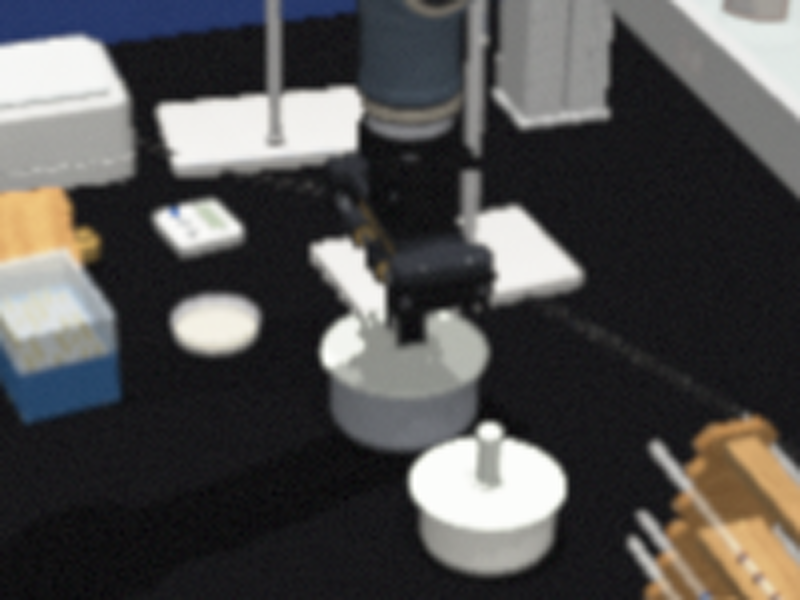

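Request:
step_arm(grip=[-1, -1, 1, 1, 1, 1, 1, 1], delta_pos=[[0.2, 0, -0.1], [0, 0, 0], [0, 0, 0], [0, 0, 0], [0, 0, 0], [0, 0, 0], [0, 0, 0], [0, 0, 0]], dr=[[0, 0, 0], [0, 0, 0], [0, 0, 0], [0, 0, 0], [0, 0, 0], [0, 0, 0], [0, 0, 0], [0, 0, 0]])

```text
clock: 28.83
position: [0.616, 0.2241, 0.0707]
tcp_rot: [0.0, 3.14, 0.001]
force: [-0.3, 1.1, -0.5]
finger_gap: 0.0492
```

Request:
step_arm(grip=[1, 1, 1, 1, 1, 1, 1, 1], delta_pos=[[0, 0, -1], [0, 0, -2], [0, 0, -3], [0, 0, -3], [1, 0, -3], [2, 0, -2], [3, 0, 0], [3, 0, 0]], dr=[[0, 0, 0], [0, 0, 0], [0, 0, 0], [0, 0, 0], [0, 0, 0], [0, 0, 0], [0, 0, 0], [0, 0, 0]])

```text
clock: 29.5
position: [0.5293, 0.2223, 0.221]
tcp_rot: [0.011, 3.135, -0.001]
force: [0.6, 0.1, -0.4]
finger_gap: 0.0867
```

```bash
python3 -c "
from h import *
go(.36,.40,.25)
"
```

```text
t 29.5 pos [0.5293 0.2223 0.221 ] gap 0.0867 F [ 0.6  0.1 -0.4] q [-0.7   0.3   0.29  1.8  -0.09  1.04  1.18]
delta cm [17.03 17.65 -3.02] dr [-0.     0.007 -0.007]
```

Move the arm aside for a clear top view.

Request:
step_arm(grip=[1, 1, 1, 1, 1, 1, 1, 1], delta_pos=[[2, 2, -0.5], [2.5, 2.5, -0.5], [2.7, 2.7, -0.5], [2.7, 2.7, -0.5], [2.2, 3, 0], [1.5, 3, 0], [1, 3, 0], [0, 1, 0]], dr=[[0, 0, 0], [0, 0, 0], [0, 0, 0], [0, 0, 0], [0, 0, 0], [0, 0, 0], [0, 0, 0], [0, 0, 0]])

```text
clock: 30.17
position: [0.3752, 0.4259, 0.2523]
tcp_rot: [0.023, 3.128, 0.016]
force: [-0.0, 0.6, -0.0]
finger_gap: 0.0867
```

Request:
step_arm(grip=[1, 1, 1, 1], delta_pos=[[1, 3, 0], [1, 3, 0], [1, 3, 0], [0, 1, 0]], dr=[[0, 0, 0], [0, 0, 0], [0, 0, 0], [0, 0, 0]])

```text
clock: 30.5
position: [0.346, 0.5301, 0.2569]
tcp_rot: [0.025, 3.125, 0.021]
force: [-1.6, 0.9, 0.5]
finger_gap: 0.0871
```

```bash
python3 -c "
from h import *
go(.2,.6,.25)
L=((.6154,-.3054,.074,.035),(.453,-.293,.096,.044),(.6232,.0524,.049,.055),(.6155,.2232,.059,.064))
for n in('side','top'):
    p,d=imaging.snapshot(n); np.savez(f's_{n}10.npz',p=p,d=d)
    for l in L: plane_circ(n,10,*l)
    cv2.imwrite(f'pics/{n}10.png',p[:,:,::-1])
"
```

```text
t 30.5 pos [0.346  0.5301 0.2569] gap 0.0871 F [-1.6  0.9  0.5] q [-1.16  0.36  0.13  1.62 -0.04  1.14  0.53]
delta cm [14.72  6.75  0.54] dr [ 0.013  0.017 -0.016]
side [ 0.6155 -0.3093] D 68.7 0.0007 0.64 plane [-0.014 -0.001  0.072] 431
side [ 0.4529 -0.2974] D 86.1 0.0007 0.69 plane [-0.001  0.     0.095] 771
side [0.622  0.0499] D 107.8 0.0011 0.69 plane [-0.    -0.     0.048] 634
side [0.6131 0.2211] D 124.6 0.0009 0.64 plane [ 0.001 -0.     0.058] 681
top [ 0.6164 -0.3062] D 65.6 0.0008 0.79 plane [-0.004  0.008  0.074] 234
top [ 0.4537 -0.2939] D 83.8 0.0008 0.67 plane [-0.001  0.001  0.096] 432
top [0.6222 0.0533] D 106.4 0.0008 0.79 plane [-0.003 -0.005  0.049] 620
top [0.6133 0.2239] D 124.7 0.0008 0.84 plane [-0.003  0.004  0.059] 864
```

View pics/top10.png

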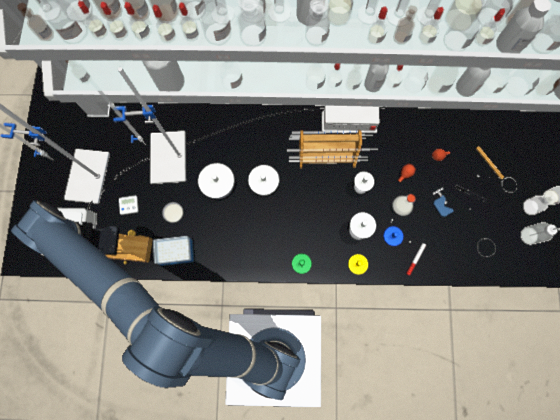

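View pics/side10.png

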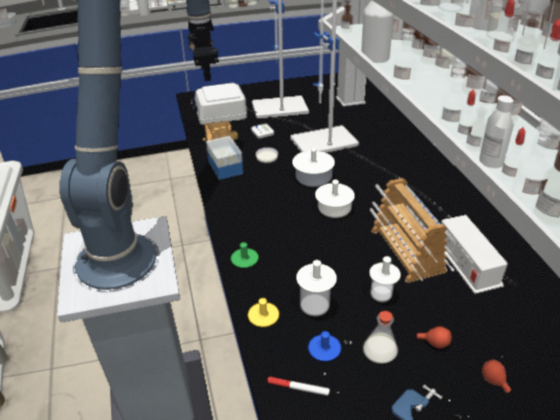

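```bash
cat > lat.py <<'E'
from h import *
# lateral position of a vertical-axis round body: mid of left/right edges per row, on plane at that height along image-x
def edges(n,i,v,u0,w,dark=1):
    p,_=load(n,i); g=p.astype(float).mean(2)
    row=g[v,u0-w:u0+w+1]; gr=np.diff(row)
    return row
def mids(n,i,us,vs,w,th):
    p,_=load(n,i);g=cv2.GaussianBlur(p,(3,3),0).astype(float).mean(2);out=[]
    for v in vs:
        row=g[v];l=us
        def cross(step):
            # from outside inward
            u=us-step*-1*0+ (w if step<0 else -w)
            while row[u]<th and u!=us: u+=step
            a,b=row[u-step],row[u]; return (u-step)+step*(th-a)/(b-a+1e-9)
        out.append((cross(1),cross(-1)))
    return np.array(out)
E
python3 - <<'E'
from lat import *
for nm,c,h,R,Rc,D in(("small",(.6154,-.3054),.07,.027,.035,40),("large",(.452,-.2933),.092,.036,.044,45),("porc",(.6232,.0524),.045,.048,.055,50),("steel",(.6155,.2232),.055,.057,.064,55)):
  for n in ("side",):
    # vessel wall rows between z=.35h and .75h at near axis projection
    base=proj(n,[*c,0.0])[0];top=proj(n,[*c,h])[0]
    rows=[int(round(base[1]+(top[1]-base[1])*f)) for f in np.linspace(.25,.6,6)]
    u0=int(round((base[0]+top[0])/2)); w=int(1000*R*.52+6)
    m=mids(n,10,u0,rows,w,60)
    # expected for vertical cylinder axis: project axis at row
    zz=np.linspace(0,.12,241);ax=proj(n,np.c_[np.full(241,c[0]),np.full(241,c[1]),zz])
    axu=np.interp(rows,ax[::-1,1],ax[::-1,0]); scale=527/np.linalg.norm([1])/ (P[n]["R"]@np.array([*c,h])+P[n]["t"])[2]
    print(nm,"vessel lateral mm",((m.mean(1)-axu)/scale*1000).round(1),"width mm",((m[:,1]-m[:,0])/scale*1000).round(1))
    zt=h+.004;q=proj(n,[*c,zt])[0];rows=[int(round(q[1]))+k for k in(-4,-3,-2,-1,0,1,2,3,4)]
    m=mids(n,10,int(round(q[0])),rows,int(1000*Rc*.52+6),130)
    print("   cover lateral",((m.mean(1)-np.interp(rows,ax[::-1,1],ax[::-1,0]))/scale*1000).round(1),"width",((m[:,1]-m[:,0])/scale*1000).round(1))
E
```

```text
small vessel lateral mm [0.5 0.6 0.5 0.5 2.6 4.2] width mm [53.1 53.2 53.6 53.8 58.  60.6]
   cover lateral [-1.2 -0.5  0.2  0.9  1.6  2.3  2.9  3.5  4.2] width [64.1 66.8 68.7 70.  70.8 71.2 71.  70.4 69.1]
large vessel lateral mm [0.3 0.3 0.4 0.4 0.7 1.2] width mm [66.9 67.1 67.6 67.9 68.6 69.7]
   cover lateral [1.3 1.4 1.5 1.7 1.9 2.  2.1 2.3 2.6] width [83.5 85.8 87.7 89.1 89.7 90.  89.9 89.4 88.5]
porc vessel lateral mm [1.4 1.4 1.4 1.8 1.9 1.9] width mm [ 98.8  99.4  99.4 101.1 104.1 108.1]
   cover lateral [-1.9 -1.6 -1.2 -0.7 -0.3  0.   0.4  0.9  1.3] width [104.5 107.6 110.1 111.6 112.2 112.1 111.6 110.3 108.2]
steel vessel lateral mm [ 0.8  0.7  0.6  0.4  0.2 -0.2] width mm [112.  112.2 112.5 113.5 116.6 120.8]
   cover lateral [-26.2 -27.8  -1.9  -1.8  -1.7  -1.5  -1.4  -1.1  -0.9] width [168.7 176.5 127.7 129.6 130.6 130.7 130.1 128.4 125.9]
```

```bash
python3 -c "
from h import *
print(ctrl.finish_job(), ctrl.sense()['clock'])"
```

```text
the job is handed in; nothing more can be done
the job is handed in; nothing more can be done
```

I set all four covers on their vessels in the order asked: the small beaker, the large beaker, the porcelain dish, then the steel dish. I then moved the arm clear and handed the job in at about 31 s on the clock. The force readings stayed near zero throughout.

- **Flatness:** Both camera views show every cover resting on its rim. The measured disc tops are at 72–74, 95–96, 48–49 and 58–59 mm, against the expected 74, 96, 49 and 59 mm. Tilt was within measurement noise.
- **Centring:** Cover against rim, in the same camera, the offsets are about 1–2 mm, and at most 3 mm (the large beaker, in x from the top view).
- **One disagreement:** The side camera's circle fits put the covers 2–4 mm off in y from the rims it measured. I put most of that down to bias from the disc's edge thickness, because the side-view wall-to-cover comparison (mostly x) gave 1.3–2.2 mm and the top view put y within about 1 mm. I did not reposition anything because of it.
- **Final lowering:** On the steel dish the last small downward moves did not change the height, and the force reading did not confirm contact. I took the cover as seated because its measured height matched.
- **Vessels and bystanders:** In the last pictures the vessels stand upright where they were. The flask, the petri dish and the coloured look-alikes look unmoved. I checked the bystanders by eye only.

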